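Start the stick loggers and log the count

TASK

Start every stick logger lying on the bench by holding it and pushing its end plunger fully home against the upright steel bench stop, and lay it flat in the steel tray, none on top of another. Roll the count wheel until the number of loggers in the tray stands between its pointers and, once all that is done, press the record key behind the wheel all the way down and let go; leave the bottle, the jar and the box of vials where they are.

Things in the scene. Friction and masses are not known exactly. Their poses are not given: they have to be found in the camera images.
- logger_a_mid (a point): a stick data logger (may be absent; three or four are there): white plastic bar 110 mm long (x), 26 mm wide (y), 30 mm high (z), dark window on top, 80 to 170 g, lying on the bench. This point is the centre of the bar; its +x axis points along the bar to the plunger end. A grey round plunger, 18 mm across, sticks out 16 mm from that end (its tip 71 mm from this point) while not started
- logger_a: the same logger; origin at the centre of its underside, same axes
- plunger_a (a joint): how far that logger's plunger is pushed in, in m: 0 = out (tip 16 mm proud of the bar), 0.012 = fully home (tip 4 mm proud). It takes about 6 N to move and stays wherever it is left, no spring
- logger_b_mid (a point): a stick data logger (may be absent; three or four are there): white plastic bar 110 mm long (x), 26 mm wide (y), 30 mm high (z), dark window on top, 80 to 170 g, lying on the bench. This point is the centre of the bar; its +x axis points along the bar to the plunger end. A grey round plunger, 18 mm across, sticks out 16 mm from that end (its tip 71 mm from this point) while not started
- logger_b: the same logger; origin at the centre of its underside, same axes
- plunger_b (a joint): how far that logger's plunger is pushed in, in m: 0 = out (tip 16 mm proud of the bar), 0.012 = fully home (tip 4 mm proud). It takes about 6 N to move and stays wherever it is left, no spring
- logger_c_mid (a point): a stick data logger (may be absent; three or four are there): white plastic bar 110 mm long (x), 26 mm wide (y), 30 mm high (z), dark window on top, 80 to 170 g, lying on the bench. This point is the centre of the bar; its +x axis points along the bar to the plunger end. A grey round plunger, 18 mm across, sticks out 16 mm from that end (its tip 71 mm from this point) while not started
- logger_c: the same logger; origin at the centre of its underside, same axes
- plunger_c (a joint): how far that logger's plunger is pushed in, in m: 0 = out (tip 16 mm proud of the bar), 0.012 = fully home (tip 4 mm proud). It takes about 6 N to move and stays wherever it is left, no spring
- logger_d_mid (a point): a stick data logger (may be absent; three or four are there): white plastic bar 110 mm long (x), 26 mm wide (y), 30 mm high (z), dark window on top, 80 to 170 g, lying on the bench. This point is the centre of the bar; its +x axis points along the bar to the plunger end. A grey round plunger, 18 mm across, sticks out 16 mm from that end (its tip 71 mm from this point) while not started
- logger_d: the same logger; origin at the centre of its underside, same axes
- plunger_d (a joint): how far that logger's plunger is pushed in, in m: 0 = out (tip 16 mm proud of the bar), 0.012 = fully home (tip 4 mm proud). It takes about 6 N to move and stays wherever it is left, no spring
- stop_face (a point): the bench stop: a steel angle bolted to the bench with an upright flat plate 160 mm wide (y) and 85 mm high, 12 mm thick, ribs behind. This point lies on the plate's flat face, mid-width, 55 mm above the bench; the face looks along this point's -x axis
- tray_floor (a point): a low open steel tray fixed to the bench, 180 mm (x) by 260 mm (y) outside, walls 4 mm thick, rims 16 mm above the bench. This point is the centre of its inner floor, 4 mm above the bench; four loggers fit side by side along x, 54 mm apart in y
- wheel_top (a point): the count wheel: a black rubber-rimmed thumbwheel of radius 36 mm and width 36 mm, standing out of the top of a small fixed slate-blue box (155 mm along x, 85 mm along y, 62 mm high). This point is the top of the rim, 88 mm above the bench, between two white pointers 85 mm high; the axle lies 36 mm below it along its y axis and the rim moves along its x axis
- wheel (a joint): turn of the count wheel, rad: 0.5 per number. The number on top, between the pointers, is joint/0.5; the rim bears a white bar for 0 and then rows of 1 to 5 white dots across its width, the rows 18 mm apart. Rolling the top of the rim towards +x raises the number. Turns from -0.2 to 2.9; held by friction (about 1 N at the rim), no clicks, stays where left
- record_top (a point): the record key: a white round push key, 26 mm across, in a grey housing on top of the same box, 70 mm behind the wheel (towards the wheel point's +x). This point is the centre of the key's top face and moves with it; press straight down
- record (a joint): how far the record key is down, m: 0 = up, 0.006 = fully down; sprung, full down takes 5 N, comes back up when let go
- solvent: bystander: amber solvent bottle, 72 mm across, 160 mm tall, standing; origin under its centre
- jar: bystander: white jar, 60 mm across, 90 mm tall, standing; origin under its centre
- vials: bystander: clear box of sample vials, 100 x 100 mm, 43 mm high; origin under its centre

How it is judged:
By the outcome, as a careful person would: the job done as asked, in the order asked, and still so for the second after the job is handed in, with the robot touching nothing.
Of logger_a, logger_b, logger_c, logger_d only 3 to 4 are there at a start; the rules pass over those that are not, and their reading is None.
At some moment in a run one of logger_a, logger_b, logger_c, logger_d may be knocked a few centimetres aside while the robot is not near it.
Once in a run the grip may slacken for a moment while it holds something.
It also fails if it takes over 210 s, if anything falls off the work surface, if the arm or the gripper's body presses on something with over 40 N, if the wrist force passes 120 N, or if a joint passes its speed limit or range.

ROBOT

A 7-joint arm with a two-finger parallel gripper is mounted at the origin on the work surface. World frame = base frame: x ahead of the robot, y to its left, z up, the work surface at z = 0. Lengths are in m, angles in rad, forces in N, time in s.
With the tool pointing down it reaches from about 0.4 to 0.85 m from the base axis. Payload 4.5 kg.
Tool frame: the origin (TCP) lies midway between the tips of the shut fingers; the grasp point (between the pads) lies 19 mm behind it (env.grip_point_offset is the z of the grasp point in the tool frame, in m); z points along the fingers, y is the direction in which the jaws open and shut (so a half turn about z gives the same grasp; the last joint's range is limited). The gripper opens to 88 mm and grips with 3 to 60 N. Pads are 18 mm wide; open, the fingers measure 123 mm over their backs; the gripper's body (75 mm by 187 mm) begins 45 mm behind the grasp point.
Start: joints at [1.22, 0.689, -0.195, 1.565, 0.157, 0.902, -0.215], TCP at [0.235, -0.579, 0.239] pointing down, gripper open.
Joint ranges: [-3.01, 3.01], [-0.46, 2.08], [-1.47, 1.51], [0.13, 2.56], [-1, 4.14], [0.04, 2.09], [-2.66, 2.66]. Speed limits (rad/s): [2.57, 2.57, 3.14, 3.14, 3.14, 3.14, 3.14].

INTERFACE

Orientations are given as a rotation vector (axis times angle).
In Python, from cell import status, imaging, finish_job, env gives the robot as it stands. The module is installed in compiled form; this text tells all that it offers.
- The arm moves only by the tool step_arm, never from a script. Its argument "targets" is one flat list of numbers, 5 for each row, row after row: the shift along the tool's x, y, z in mm, then the turn about the tool's z in degrees, then the finger opening in mm, from 0 to 88.1. In form: [tx, ty, tz, turn, claw, tx, ty, tz, turn, claw, ...]. A call has 1 to 10 rows; each row shifts and turns the commanded pose from where the row before left it, along the tool's axes as they then stand; what a row does not reach is not made up. A row lasts 1/8 s, in which the tool goes at most 62.5 mm and 10.7 degrees, less where a joint would pass 70% of its speed; a pose out of reach is approached as far as the arm can. A call is refused whole if a number of a shift passes 62.5 or a number of a turn 10.7, either way. A call with a gripper value outside its range is refused whole. The fingers move at their own pace and stop on an object; "force" is the grip in N (left out, the last holds). Time passes only in rows, so rows that do not move let the fingers close. It gives the time, the measured TCP pose, the force and the opening at its end, in the units of the state.
- status.sense(): the state, without advancing time (a new reading comes with each control period).
- imaging.grab_frame(name): name is "scene" or "top" or "wrist"; returns a dict with "img" (400x640x3 uint8, red, green, blue), "K" (3x3 intrinsics, pixels), "xyz" and "attitude" of the camera in the world; the wrist camera has in their place "T_tool_cam" (4x4, takes a point from camera to tool coordinates, whose origin is the TCP and whose axes are the flange's). Camera axes: x right, y down, z forward; pixel columns grow to the right and rows downward; lengths in m; the calibration is good to about 2 mm. A picture is of the moment at which its call begins: read the wrist's pose just before it. There is no depth.
- finish_job(): hands the job in, once; it reports no verdict.
The state is a dict: "time_s": time; "joint_pos": joint angles; "qvel": joint speeds; "joint_efforts": joint torques, N m; "ee_pos": TCP position; "tcp_rot": TCP orientation; "wrist_force": force on the tool from outside, world axes, zero at the start; "wrist_torque": the same for the moment, N m; "gripper_width": opening from 0.0 (shut) to 1.0 (fully open).
Only numpy, scipy, OpenCV 4.12 (cv2) and the standard library are available. Lean on these libraries where they do the work, as an engineer would, in place of code of your own. Each camera call takes 0.05 s, during which the arm holds its last target. There are 200 camera calls.

## Working session

There is one attempt and no reset: what is moved stays moved. The work goes in short steps, Python scripts to look and compute and a tool call to move; the robot and the scene stay as the last step left them, time stands still between calls to the robot, and variables do not carry over. Pictures are saved under pics/ and viewed, about 12 in all and at most 16, crops included, and the job is handed in when it is done.

Besides the shell and the picture viewer there is one more tool, called after "Emit:" as name(argument=value, ...), one argument or row to a line, values as JSON. step_arm: Moves the arm, as the interface text tells. Its arguments: {"type":"object","properties":{"targets":{"type":"array","items":{"type":"number"}},"force":{"type":"number"}},"required":["targets"]}

```bash
mkdir -p pics; cat > h.py <<'E'
import numpy as np, cv2
from scipy.spatial.transform import Rotation as R
from cell import status, imaging, finish_job, env
def cam(name):
    s=status.sense(); f=imaging.grab_frame(name); K=np.array(f["K"])
    if name=="wrist":
        T=np.eye(4);T[:3,:3]=R.from_rotvec(s["tcp_rot"]).as_matrix();T[:3,3]=s["ee_pos"]
        T=T@np.array(f["T_tool_cam"])
    else:
        T=np.eye(4);a=np.array(f["attitude"]);T[:3,:3]=a if a.shape==(3,3) else R.from_rotvec(a).as_matrix();T[:3,3]=f["xyz"]
    return f["img"],K,T
def ray(K,T,u,v,z):
    d=T[:3,:3]@np.linalg.solve(K,[u,v,1.]);return T[:3,3]+d*(z-T[2,3])/d[2]
def proj(K,T,p):
    q=K@(T[:3,:3].T@(np.array(p)-T[:3,3]));return q[:2]/q[2]
def save(n,img): cv2.imwrite("pics/"+n,cv2.cvtColor(img,cv2.COLOR_RGB2BGR))
E
python3 - <<'E'
from h import *
s=status.sense();print({k:np.round(v,3) for k,v in s.items()},env.grip_point_offset)
for n in("top","scene","wrist"):
    i,K,T=cam(n);save(n+"0.png",i);np.savez(n+"0.npz",i=i,K=K,T=T);print(n,K.round(1).tolist(),T.round(3).tolist())
E
```

```text
{'time_s': np.float64(0.0), 'joint_pos': array([ 1.22 ,  0.69 , -0.195,  1.566,  0.157,  0.902, -0.215]), 'qvel': array([-0.001,  0.   , -0.001,  0.001, -0.001,  0.001, -0.   ]), 'joint_efforts': array([ 1.0000e-03, -5.2757e+01, -1.2670e+00, -1.5343e+01, -5.3000e-02,
        7.0000e-03,  0.0000e+00]), 'ee_pos': array([ 0.234, -0.579,  0.238]), 'tcp_rot': array([-3.082e+00, -6.000e-01,  1.000e-03]), 'wrist_force': array([-0.183,  0.428, -0.331]), 'wrist_torque': array([-0.069, -0.029,  0.074]), 'gripper_width': np.float64(1.004)} -0.0187
top [[364.1, 0.0, 316.3], [0.0, 364.1, 198.0], [0.0, 0.0, 1.0]] [[-0.029, -0.989, 0.142, 0.38], [-1.0, 0.029, -0.002, -0.069], [-0.003, -0.142, -0.99, 1.107], [0.0, 0.0, 0.0, 1.0]]
scene [[493.5, 0.0, 316.0], [0.0, 493.5, 203.7], [0.0, 0.0, 1.0]] [[-0.858, 0.268, -0.438, 1.13], [0.513, 0.478, -0.713, 0.926], [0.018, -0.836, -0.548, 0.852], [0.0, 0.0, 0.0, 1.0]]
wrist [[353.7, 0.0, 321.0], [0.0, 353.7, 200.0], [0.0, 0.0, 1.0]] [[0.375, -0.877, -0.301, 0.312], [-0.927, -0.356, -0.119, -0.547], [-0.003, 0.324, -0.946, 0.384], [0.0, 0.0, 0.0, 1.0]]
```

View pics/top0.png

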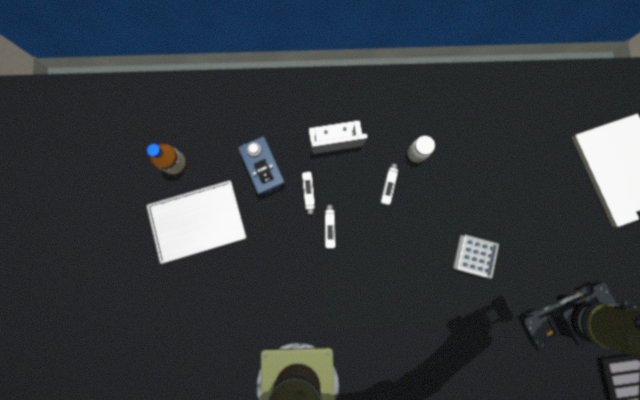

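View pics/scene0.png

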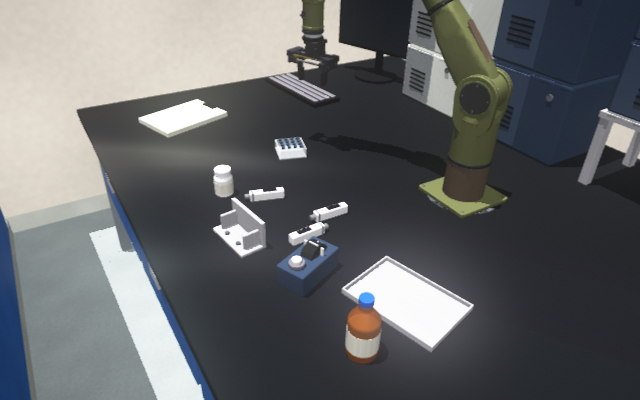

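Top shows three loggers at about (308,190), (330,228), (389,185); tray (197,222), wheel box (262,167), stop (338,136). Enlarging for measuring.

```bash
python3 - <<'E'
from h import *
d=np.load("top0.npz");i=d["i"]
c=i[115:255,235:435];c=cv2.resize(c,None,fx=4,fy=4,interpolation=cv2.INTER_CUBIC);save("c1.png",c)
g=cv2.cvtColor(i,cv2.COLOR_RGB2GRAY)
n,l,st,ce=cv2.connectedComponentsWithStats((g>110).astype(np.uint8))
for k in range(1,n):
    if st[k,4]<25: continue
    pts=np.argwhere(l==k)[:,::-1].astype(np.float32)
    r=cv2.minAreaRect(pts);z=.03 if st[k,4]<400 else .01
    w=np.array([ray(d["K"],d["T"],*p,z)[:2] for p in cv2.boxPoints(r)])
    print(k,st[k].tolist(),ce[k].round(1),ray(d["K"],d["T"],*r[0],z).round(3),w.round(3).tolist())
E
```

```text
1 [630, 35, 10, 21, 147] [635.1  46.2] [ 0.996 -1.094  0.03 ] [[1.03, -1.085], [1.029, -1.113], [0.961, -1.103], [0.962, -1.075]]
11 [49, 53, 564, 20, 2478] [326.4  62.2] [ 0.978 -0.129  0.01 ] [[0.986, 0.777], [0.987, -1.037], [0.97, -1.035], [0.969, 0.775]]
45 [575, 113, 65, 114, 4783] [615.4 165. ] [ 0.593 -1.012  0.01 ] [[0.715, -0.88], [0.78, -1.089], [0.474, -1.141], [0.414, -0.94]]
46 [309, 120, 59, 27, 1087] [336.1 133.2] [ 0.741 -0.143  0.01 ] [[0.762, -0.05], [0.786, -0.229], [0.721, -0.236], [0.697, -0.059]]
47 [411, 135, 24, 23, 414] [422.9 146.2] [ 0.691 -0.407  0.01 ] [[0.687, -0.358], [0.741, -0.415], [0.694, -0.455], [0.642, -0.399]]
48 [241, 139, 42, 53, 851] [261.  162.9] [0.648 0.097 0.01 ] [[0.704, 0.165], [0.736, 0.089], [0.592, 0.031], [0.562, 0.106]]
49 [148, 145, 10, 10, 72] [152.8 149.5] [0.699 0.424 0.03 ] [[0.699, 0.443], [0.719, 0.424], [0.699, 0.405], [0.68, 0.424]]
51 [381, 164, 17, 41, 363] [389.4 184.6] [ 0.571 -0.292  0.03 ] [[0.515, -0.259], [0.636, -0.294], [0.628, -0.325], [0.507, -0.29]]
52 [302, 171, 13, 43, 361] [308.3 191.6] [ 0.553 -0.047  0.0
[... 301 characters left out ...]
85, -0.121], [0.386, -0.092]]
57 [454, 235, 45, 43, 1338] [475.3 255.8] [ 0.35  -0.541  0.01 ] [[0.314, -0.466], [0.418, -0.501], [0.385, -0.616], [0.283, -0.58]]
60 [258, 344, 81, 53, 2239] [298.2 365.4] [ 0.045 -0.003  0.01 ] [[0.115, 0.113], [0.115, -0.118], [-0.023, -0.117], [-0.023, 0.11]]
61 [610, 361, 30, 11, 247] [624.8 366. ] [ 0.035 -0.92   0.03 ] [[0.041, -0.878], [0.051, -0.961], [0.028, -0.961], [0.019, -0.879]]
62 [613, 373, 26, 12, 214] [625.7 378.6] [ 0.001 -0.918  0.03 ] [[0.009, -0.882], [0.016, -0.954], [-0.006, -0.953], [-0.013, -0.882]]
63 [616, 386, 22, 11, 180] [626.8 391.2] [-0.032 -0.916  0.03 ] [[-0.024, -0.885], [-0.018, -0.946], [-0.039, -0.946], [-0.046, -0.886]]
```

View pics/c1.png

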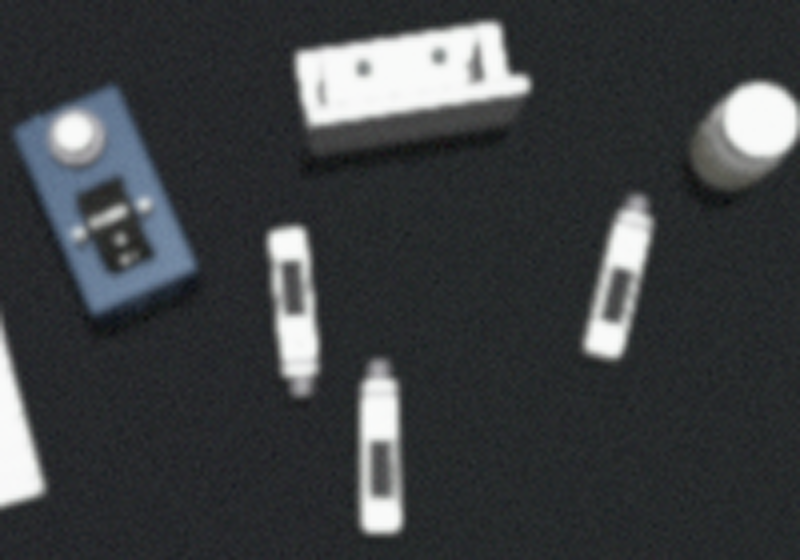

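Crop: L1 bar (287,228)→(300,378), plunger toward the robot; L2 (380,533)→(380,380) and L3 (603,356)→(632,212), plungers away. Wheel shows the bar (0). Stop plate's front faces the robot.

```bash
python3 - <<'E'
from h import *
d=np.load("top0.npz");K,T=d["K"],d["T"]
def P(u,v,z): return ray(K,T,235+u/4-.375,115+v/4-.375,z)
for n,a,b in(("L1",(287,228),(300,378)),("L2",(380,533),(380,380)),("L3",(603,356),(632,212))):
    A,B=P(*a,.03),P(*b,.03);v=B-A;print(n,((A+B)/2).round(3),np.linalg.norm(v).round(3),"yaw",np.degrees(np.arctan2(v[1],v[0])).round(1))
for n,a,b,z in(("stoptop",(310,125),(530,93),.085),("stopbot",(314,156),(522,127),0)):
    A,B=P(*a,z),P(*b,z);v=A-B;print(n,A.round(3),B.round(3),((A+B)/2).round(3),np.linalg.norm(v).round(3),np.degrees(np.arctan2(-v[0],v[1])).round(1))
for n,u,z in(("key",(76,133),.075),("wheeltop",(111,217),.088),("pt1",(79,233),.085),("pt2",(146,205),.085),("b1",(100,318),.0),("b2",(197,272),.062),("b3",(115,88),.062),("b4",(15,130),.062),("b5",(90,292),.062)):print(n,P(*u,z).round(3))
for n,u,z in(("bottlecap",(153,150),.16),("jartop",(425,145),.09)):print(n,ray(K,T,*u,z).round(3))
for c in((147.5,206),(232,181.5),(245.5,239.5),(160,263)):print("tray",ray(K,T,*c,.016).round(3))
E
```

```text
L1 [ 0.559 -0.046  0.03 ] 0.114 yaw -176.6
L2 [ 0.442 -0.107  0.03 ] 0.113 yaw -1.9
L3 [ 0.566 -0.29   0.03 ] 0.113 yaw -14.4
stoptop [ 0.679 -0.063  0.085] [ 0.699 -0.223  0.085] [ 0.689 -0.143  0.085] 0.161 6.9
stopbot [ 0.679 -0.065  0.   ] [ 0.698 -0.228  0.   ] [ 0.689 -0.147  0.   ] 0.165 6.5
key [0.681 0.108 0.075]
wheeltop [0.615 0.081 0.088]
pt1 [0.605 0.105 0.085]
pt2 [0.624 0.057 0.085]
b1 [0.556 0.103 0.   ]
b2 [0.578 0.023 0.062]
b3 [0.719 0.081 0.062]
b4 [0.689 0.156 0.062]
b5 [0.565 0.101 0.062]
bottlecap [0.659 0.364 0.16 ]
jartop [ 0.671 -0.388  0.09 ]
tray [0.527 0.44  0.016]
tray [0.595 0.185 0.016]
tray [0.418 0.144 0.016]
tray [0.356 0.397 0.016]
```

```bash
cat >> h.py <<'E'
def state():
    s=status.sense();M=R.from_rotvec(s["tcp_rot"]).as_matrix()
    return np.array(s["ee_pos"]),np.degrees(np.arctan2(M[1,0],M[0,0])),s,M
def plan(*wps,start=None):
    """wps: (x,y,z,yaw,rows,claw) -> rows in tool axes (tool down)"""
    if start is None: p,y,s,M=state()
    else: p,y=np.array(start[:3]),start[3]
    print("from",p.round(4),round(y,1))
    for x,yy,z,yw,n,cl in wps:
        out=[];g=np.array([x,yy,z]);dy=(yw-y+180)%360-180
        if abs(yw)>180: dy=yw-y
        p0,y0=p.copy(),y
        for k in range(1,n+1):
            w=p0+(g-p0)*k/n;c=np.radians(y);ex=np.array([np.cos(c),np.sin(c),0]);ey=np.array([np.sin(c),-np.cos(c),0])
            t=w-p;a=np.round([t@ex*1e3,t@ey*1e3,-t[2]*1e3]);r=round(y-(y0+dy*k/n),0)
            p=p+(a[0]*ex+a[1]*ey)/1e3-np.array([0,0,a[2]/1e3]);y=y-r
            out+=[int(a[0]),int(a[1]),int(a[2]),int(r),cl]
        print(out,"->",p.round(3),round(y,1))
E
python3 - <<'E'
from h import *
plan((.566,-.29,.10,-14.4,10,88),(.566,-.29,.004,-14.4,3,88))
E
```

```text
from [ 0.2344 -0.5789  0.2381] 22.1
[42, -14, 14, 4, 88, 40, -17, 14, 3, 88, 40, -20, 13, 4, 88, 38, -22, 14, 4, 88, 36, -24, 14, 3, 88, 35, -27, 14, 4, 88, 33, -29, 14, 4, 88, 32, -31, 13, 3, 88, 29, -32, 14, 4, 88, 27, -35, 14, 3, 88] -> [ 0.566 -0.29   0.1  ] -13.9
[0, 0, 32, 0, 88, 0, 0, 32, 0, 88, 0, 0, 32, 0, 88] -> [ 0.566 -0.29   0.004] -13.9
```

Emit:
step_arm(
  targets=[42,-14,14,4,88,40,-17,14,3,88,40,-20,13,4,88,38,-22,14,4,88,36,-24,14,3,88,35,-27,14,4,88,33,-29,14,4,88,32,-31,13,3,88,29,-32,14,4,88,27,-35,14,3,88],
  force=40,
)

```text
time_s: 1.4
ee_pos: [0.5671, -0.2896, 0.1]
tcp_rot: [3.118, -0.384, -0.0]
wrist_force: [0.2, 0.2, 0.1]
gripper_width: 1.0
```

```bash
python3 - <<'E'
from h import *
plan((.566,-.29,.04,-14.4,2,88))
i,K,T=cam("wrist");save("w1.png",i);np.savez("w1.npz",i=i,K=K,T=T)
i,K,T=cam("top");save("t1.png",i)
print(status.sense()["joint_pos"].round(2))
E
```

```text
from [ 0.5671 -0.2896  0.1   ] -14.1
[0, 0, 30, 0, 88, -1, 1, 30, 0, 88] -> [ 0.566 -0.29   0.04 ] -14.1
[ 0.36  0.88  0.06  1.64 -0.09  0.62 -1.33]
```

View pics/w1.png

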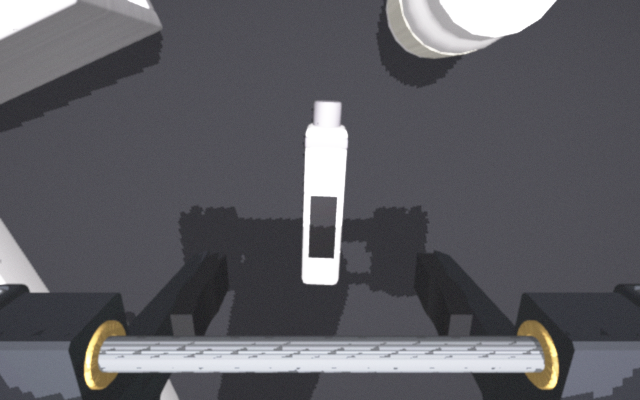

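View pics/t1.png

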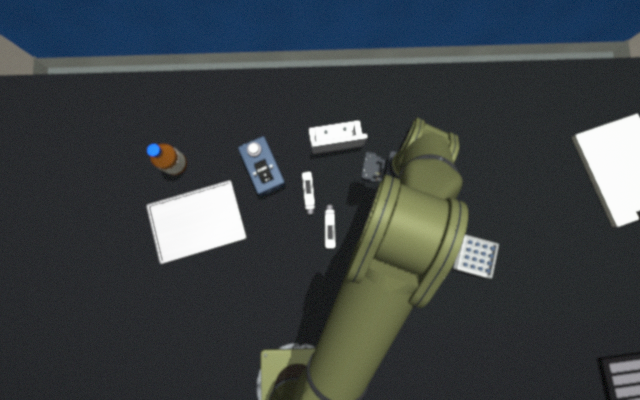

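Wrist view: logger bar from (320,283) to (327,127), centred between the jaws. The top view shows the area where the arm stood is empty, so three loggers in all.

```bash
python3 - <<'E'
from h import *
d=np.load("w1.npz");A=ray(d["K"],d["T"],321,283,.03);B=ray(d["K"],d["T"],327,127,.03)
print(A,B,np.linalg.norm(B-A),(A+B)/2,np.degrees(np.arctan2(*(B-A)[1::-1])))
E
```

```text
[ 0.51658754 -0.27640661  0.03      ] [ 0.62080798 -0.30628406  0.03      ] 0.10841846152308099 [ 0.56869776 -0.29134533  0.03      ] -15.996305154791033
```

Emit:
step_arm(
  targets=[2,1,32,2,88,0,0,32,0,88,0,0,32,0,88,0,0,0,0,88,0,0,0,0,10,0,0,0,0,10,0,0,0,0,10,0,0,0,0,10,0,0,0,0,10],
  force=40,
)

```text
time_s: 2.62
ee_pos: [0.5679, -0.292, 0.0049]
tcp_rot: [3.111, -0.436, 0.0]
wrist_force: [1.1, 0.9, 0.8]
gripper_width: 0.453
```

```bash
python3 - <<'E'
from h import *
plan((.5687,-.2913,.036,-16,1,10),(.609,-.155,.036,6.9,5,10),(.6305,-.152,.036,6.9,4,10))
E
```

```text
from [ 0.5679 -0.292   0.0049] -15.9
[1, -1, -31, 0, 10] -> [ 0.569 -0.291  0.036] -15.9
[0, -28, 0, -5, 10, 3, -29, 0, -4, 10, 4, -28, 0, -5, 10, 7, -27, 0, -4, 10, 9, -27, 0, -5, 10] -> [ 0.609 -0.155  0.036] 7.1
[6, 0, 0, 0, 10, 5, 0, 0, 0, 10, 6, 0, 0, 0, 10, 5, 0, 0, 0, 10] -> [ 0.63  -0.152  0.036] 7.1
```

Emit:
step_arm(
  targets=[0,0,0,0,10,0,0,0,0,10,0,0,0,0,10,0,0,-31,0,10,0,-28,0,-5,10,3,-29,0,-4,10,4,-28,0,-5,10,7,-27,0,-4,10,9,-27,0,-5,10,0,0,0,0,10],
)

```text
time_s: 3.88
ee_pos: [0.6082, -0.1497, 0.0348]
tcp_rot: [-3.13, -0.206, 0.0]
wrist_force: [0.6, -0.4, -1.8]
gripper_width: 0.292
```

```bash
python3 - <<'E'
from h import *
plan((.63,-.152,.036,6.9,4,10))
i,K,T=cam("wrist");save("w2.png",i)
E
```

```text
from [ 0.6082 -0.1497  0.0348] 7.5
[5, 1, 0, 0, 10, 6, 2, -1, 0, 10, 5, 1, 0, 0, 10, 5, 1, 0, 1, 10] -> [ 0.63  -0.152  0.036] 6.5
```

View pics/w2.png

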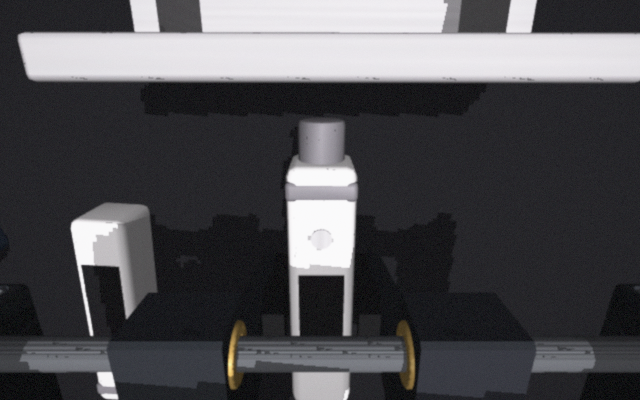

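Wrist view: logger held straight, plunger tip at (322,118), plate's edge at row 80 and parallel. Now push.

Emit:
step_arm(
  targets=[5,0,0,0,10,5,0,0,0,10,4,0,0,0,10,4,0,0,0,10,2,0,0,0,10,0,0,0,0,10],
)

```text
time_s: 4.68
ee_pos: [0.6243, -0.1543, 0.0351]
tcp_rot: [3.136, 0.191, -0.009]
wrist_force: [-5.7, -1.3, -0.1]
gripper_width: 0.292
```

Emit:
step_arm(
  targets=[3,0,0,0,10,3,0,0,0,10,3,0,0,0,10,0,0,0,0,10],
)

```text
time_s: 5.18
ee_pos: [0.6333, -0.1532, 0.0351]
tcp_rot: [3.136, 0.191, -0.009]
wrist_force: [-4.8, -0.9, 0.1]
gripper_width: 0.29
```

Emit:
step_arm(
  targets=[3,0,0,0,10,3,0,0,0,10,3,0,0,0,10,3,0,0,0,10,0,0,0,0,10],
)

```text
time_s: 5.8
ee_pos: [0.6345, -0.1532, 0.0329]
tcp_rot: [-3.135, -0.189, 0.044]
wrist_force: [-21.6, -1.6, 5.6]
gripper_width: 0.29
```

```bash
python3 - <<'E'
from h import *
i,K,T=cam("wrist");save("w3.png",i);print(state()[0],state()[2]["wrist_force"])
E
```

```text
[ 0.63444777 -0.15322885  0.03285714] [-20.58684593  -1.97887264   6.70828946]
```

View pics/w3.png

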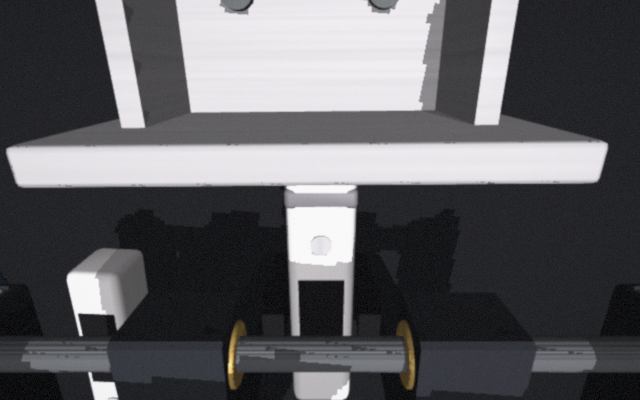

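Pushed home: force jumped from 5 to 21 N with plate at row 185 touching the logger's nose. Now carry to the tray.

```bash
python3 - <<'E'
from h import *
plan((.600,-.157,.036,6.9,2,10),(.57,-.15,.088,7,2,10),(.43,-.03,.09,15,5,10),(.458,.349,.09,15,9,10),(.458,.349,.011,15,4,10),start=(.650,-.150,.036,7))
E
```

```text
from [ 0.65  -0.15   0.036] 7
[-25, 0, 0, 0, 10, -25, 1, 0, 0, 10] -> [ 0.6   -0.157  0.036] 7.0
[-15, -5, -26, 0, 10, -14, -6, -26, 0, 10] -> [ 0.57  -0.15   0.088] 7.0
[-25, -27, 0, -2, 10, -24, -28, -1, -1, 10, -23, -29, 0, -2, 10, -23, -29, -1, -1, 10, -22, -30, 0, -2, 10] -> [ 0.43 -0.03  0.09] 15.0
[14, -40, 0, 0, 10, 14, -40, 0, 0, 10, 14, -39, 0, 0, 10, 14, -40, 0, 0, 10, 14, -40, 0, 0, 10, 13, -40, 0, 0, 10, 14, -40, 0, 0, 10, 14, -40, 0, 0, 10, 14, -39, 0, 0, 10] -> [0.458 0.349 0.09 ] 15.0
[0, 0, 20, 0, 10, 0, 0, 19, 0, 10, 0, 0, 20, 0, 10, 0, 0, 20, 0, 10] -> [0.458 0.349 0.011] 15.0
```

Emit:
step_arm(
  targets=[-25,0,0,0,10,-25,1,0,0,10,-15,-5,-26,0,10,-14,-6,-26,0,10,-25,-27,0,-2,10,-24,-28,-1,-1,10,-23,-29,0,-2,10,-23,-29,-1,-1,10,-22,-30,0,-2,10],
)

```text
time_s: 6.98
ee_pos: [0.4279, -0.0299, 0.0901]
tcp_rot: [3.114, 0.412, 0.003]
wrist_force: [-0.4, 0.3, -2.0]
gripper_width: 0.288
```

Emit:
step_arm(
  targets=[14,-40,0,0,10,14,-40,0,0,10,14,-39,0,0,10,14,-40,0,0,10,14,-40,0,0,10,13,-40,0,0,10,14,-40,0,0,10,14,-40,0,0,10,14,-39,0,0,10,0,0,0,0,10],
)

```text
time_s: 8.22
ee_pos: [0.4552, 0.3532, 0.0898]
tcp_rot: [-3.109, -0.421, -0.004]
wrist_force: [-0.6, 0.5, -1.3]
gripper_width: 0.288
```

```bash
python3 - <<'E'
from h import *
plan((.458,.349,.011,15,4,10))
i,K,T=cam("wrist");save("w4.png",i)
E
```

```text
from [0.4552 0.3532 0.0898] 15.4
[0, 1, 20, 0, 10, 1, 1, 19, 0, 10, 0, 2, 20, 0, 10, 1, 1, 20, 0, 10] -> [0.458 0.349 0.011] 15.4
```

View pics/w4.png

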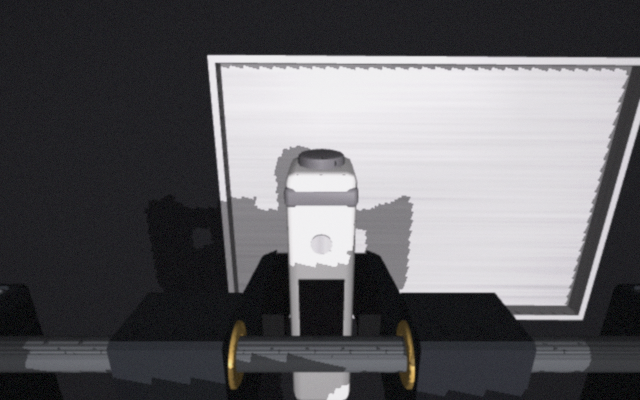

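Wrist view: plunger short (about 4 mm proud), tray aligned with the tool, its left wall at col 215–230. Lower and release.

Emit:
step_arm(
  targets=[0,1,20,0,10,0,0,20,0,10,0,0,20,0,10,0,0,19,0,10,0,0,0,0,10,0,0,0,0,42,0,0,0,0,42,0,0,0,0,42,0,0,-40,0,42,0,0,-40,0,42],
)

```text
time_s: 9.52
ee_pos: [0.4555, 0.3464, 0.0915]
tcp_rot: [3.114, 0.411, -0.001]
wrist_force: [0.2, 0.2, 0.1]
gripper_width: 0.48
```

```bash
python3 - <<'E'
from h import *
d,K,T=cam("top");save("t2.png",d[115:275,135:435]);np.savez("t2.npz",i=d,K=K,T=T)
g=cv2.cvtColor(d,cv2.COLOR_RGB2GRAY)
n,l,st,ce=cv2.connectedComponentsWithStats((g>110).astype(np.uint8))
for k in range(1,n):
    if 200<st[k,4]<1500:
        r=cv2.minAreaRect(np.argwhere(l==k)[:,::-1].astype(np.float32));w=[ray(K,T,*p,.03)[:2].round(3).tolist() for p in cv2.boxPoints(r)];print(st[k,4],ray(K,T,*r[0],.03).round(3),w)
plan((.43,.05,.10,8,8,80),(.442,-.107,.10,-1.9,4,80),(.442,-.107,.004,-1.9,4,80))
E
```

```text
1192 [ 0.733 -0.141  0.03 ] [[0.756, -0.048], [0.779, -0.227], [0.71, -0.233], [0.687, -0.057]]
541 [ 0.679 -0.395  0.03 ] [[0.667, -0.339], [0.737, -0.402], [0.691, -0.45], [0.622, -0.388]]
1278 [0.643 0.094 0.03 ] [[0.7, 0.166], [0.735, 0.085], [0.586, 0.024], [0.553, 0.104]]
613 [0.677 0.385 0.03 ] [[0.686, 0.456], [0.746, 0.413], [0.668, 0.314], [0.609, 0.357]]
461 [ 0.552 -0.047  0.03 ] [[0.617, -0.025], [0.62, -0.059], [0.488, -0.068], [0.486, -0.035]]
656 [0.501 0.644 0.03 ] [[0.491, 0.747], [0.579, 0.579], [0.512, 0.541], [0.425, 0.707]]
492 [ 0.45  -0.107  0.03 ] [[0.516, -0.093], [0.515, -0.126], [0.385, -0.121], [0.386, -0.089]]
284 [0.093 0.778 0.03 ] [[0.096, 0.837], [0.116, 0.835], [0.089, 0.719], [0.069, 0.722]]
313 [ 0.035 -0.919  0.03 ] [[0.043, -0.875], [0.053, -0.962], [0.026, -0.962], [0.017, -0.876]]
287 [ 0.002 -0.918  0.03 ] [[0.012, -0.879], [0.019, -0.957], [-0.008, -0.957], [-0.015, -0.879]]
257 [-0.031 -0.917  0.03 ] [[-0.022, -0.883], [-0.014, -0.952], [-0.041, -0.952], [-0.049, -0.883]]
from [0.4581 0.348  0.0965] 15.0
[-13, 35, 0, 1, 80, -12, 35, -1, 1, 80, -12, 36, 0, 1, 80, -11, 36, -1, 1, 80, -11, 35, 0, 0, 80, -11, 36, -1, 1, 80, -10, 36, 0, 1, 80, -9, 37, -1, 1, 80] -> [0.43 0.05 0.1 ] 8.0
[-2, 39, 0, 2, 80, -2, 39, 0, 3, 80, 1, 40, 0, 2, 80, 3, 39, 0, 3, 80] -> [ 0.442 -0.107  0.1  ] -2.0
[0, 0, 24, 0, 80, 0, 0, 24, 0, 80, 0, 0, 24, 0, 80, 0, 0, 24, 0, 80] -> [ 0.442 -0.107  0.004] -2.0
```

Emit:
step_arm(
  targets=[-13,35,0,1,42,-12,35,-1,1,60,-12,36,0,1,80,-11,36,-1,1,80,-11,35,0,0,80,-11,36,-1,1,80,-10,36,0,1,80,-9,37,-1,1,80,-2,39,0,2,80,-2,39,0,3,80],
)

```text
time_s: 10.82
ee_pos: [0.4338, -0.0309, 0.0949]
tcp_rot: [3.14, 0.081, 0.002]
wrist_force: [0.0, -0.9, 0.2]
gripper_width: 0.908
```

Emit:
step_arm(
  targets=[1,40,0,2,80,3,39,0,3,80,0,0,0,0,80],
)

```text
time_s: 11.2
ee_pos: [0.4406, -0.1121, 0.095]
tcp_rot: [3.139, -0.064, 0.003]
wrist_force: [-0.2, 0.9, -0.1]
gripper_width: 0.906
```

```bash
python3 - <<'E'
from h import *
print(state()[:2])
i,K,T=cam("wrist");save("w5.png",i)
g=cv2.cvtColor(i,cv2.COLOR_RGB2GRAY)
n,l,st,ce=cv2.connectedComponentsWithStats((g>150).astype(np.uint8))
for k in range(1,n):
    if st[k,4]>1500:
        r=cv2.minAreaRect(np.argwhere(l==k)[:,::-1].astype(np.float32));print(st[k].tolist(),ray(K,T,*r[0],.03).round(4),[ray(K,T,*p,.03)[:2].round(3).tolist() for p in cv2.boxPoints(r)])
E
```

```text
(array([ 0.44057266, -0.11213978,  0.0950236 ]), np.float64(-2.3232966677460887))
[163, 0, 77, 142, 5884] [ 0.5331 -0.0505  0.03  ] [[0.567, -0.033], [0.571, -0.063], [0.495, -0.07], [0.489, -0.036]]
[288, 98, 46, 189, 5683] [ 0.4577 -0.1057  0.03  ] [[0.515, -0.095], [0.514, -0.121], [0.389, -0.118], [0.39, -0.088]]
[116, 341, 409, 32, 10283] [ 0.3292 -0.1063  0.03  ] [[0.349, 0.042], [0.337, -0.256], [0.308, -0.26], [0.321, 0.049]]
```

Emit:
step_arm(
  targets=[2,-3,30,0,70,0,0,30,0,60,0,0,31,0,60,0,0,0,0,10,0,0,0,0,10,0,0,0,0,10,0,0,0,0,10,0,0,0,0,10,0,0,0,0,10],
)

```text
time_s: 12.38
ee_pos: [0.4497, -0.1072, 0.0102]
tcp_rot: [-3.138, 0.053, 0.02]
wrist_force: [-0.3, 0.4, 7.1]
gripper_width: 0.29
```

```bash
python3 - <<'E'
from h import *
plan((.443,-.107,.04,-2,1,10),(.605,-.155,.04,6.9,6,10))
E
```

```text
from [ 0.4497 -0.1072  0.0102] -1.9
[-7, 0, -30, 0, 10] -> [ 0.443 -0.107  0.04 ] -1.9
[27, 7, 0, -1, 10, 27, 8, 0, -2, 10, 27, 8, 0, -1, 10, 27, 9, 0, -2, 10, 27, 10, 0, -1, 10, 26, 10, 0, -2, 10] -> [ 0.605 -0.155  0.04 ] 7.1
```

```bash
python3 - <<'E'
from h import *
i,K,T=cam("wrist");j,K2,T2=cam("scene")
u,v=proj(K2,T2,state()[0]).astype(int);print(u,v)
c=cv2.resize(j[v-80:v+45,u-100:u+100],(640,400),interpolation=cv2.INTER_CUBIC)
o=np.vstack([i[100:,:],c]);save("w6.png",o[:600] if len(o)<=600 else cv2.resize(o,(548,600)))
E
```

```text
328 212
```

View pics/w6.png

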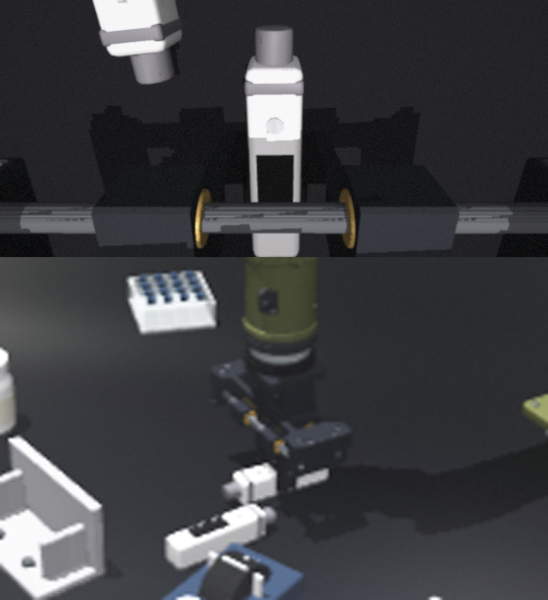

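Grasp looks normal (logger between pads, plunger at (273,40)), with L1 clear. Lift and look at the force.

Emit:
step_arm(
  targets=[-3,0,-18,0,10,-3,0,-18,0,10,0,0,0,0,10],
)

```text
time_s: 12.85
ee_pos: [0.4444, -0.1074, 0.0464]
tcp_rot: [-3.139, 0.054, 0.019]
wrist_force: [0.6, -1.0, -2.3]
gripper_width: 0.293
```

Emit:
step_arm(
  targets=[0,0,18,0,10,0,0,18,0,10,0,0,0,0,10,0,0,0,0,45,0,0,0,0,45,0,0,0,0,45,0,0,6,0,45,0,0,0,0,45],
)

```text
time_s: 13.85
ee_pos: [0.4471, -0.1079, 0.0061]
tcp_rot: [-3.137, 0.054, 0.032]
wrist_force: [-0.5, -0.3, 0.2]
gripper_width: 0.51
```

Emit:
step_arm(
  targets=[0,0,0,0,10,0,0,0,0,10,0,0,0,0,10,0,0,0,0,10],
)

```text
time_s: 14.35
ee_pos: [0.4469, -0.1079, 0.0063]
tcp_rot: [-3.137, 0.053, 0.032]
wrist_force: [-0.4, 0.0, 2.1]
gripper_width: 0.294
```

```bash
python3 - <<'E'
from h import *
s=state()[2];print(s["joint_pos"].round(2),s["joint_efforts"].round(1),state()[3][:,2].round(4))
plan((.447,-.107,.040,-2,2,10),(.605,-.155,.04,6.9,6,10))
E
```

```text
[ 0.13  0.95  0.01  2.17 -0.23  0.04 -1.23] [  0.1 -47.1   1.7  -0.5  -0.   -0.1  -0. ] [-0.0202  0.0048 -0.9998]
from [ 0.4469 -0.1079  0.0063] -1.9
[0, 0, -17, 0, 10, 0, -1, -17, 0, 10] -> [ 0.447 -0.107  0.04 ] -1.9
[27, 7, 0, -1, 10, 26, 8, 0, -2, 10, 26, 8, 0, -1, 10, 26, 9, 0, -2, 10, 26, 10, 0, -1, 10, 26, 10, 0, -2, 10] -> [ 0.605 -0.155  0.04 ] 7.1
```

Joint 6 sits at its limit (0.04), which explains the earlier offset; move outward now.

Emit:
step_arm(
  targets=[0,0,-17,0,10,0,-1,-17,0,10,27,7,0,-1,10,26,8,0,-2,10,26,8,0,-1,10,26,9,0,-2,10,26,10,0,-1,10,24,10,0,-2,10,0,0,0,0,10],
)

```text
time_s: 15.48
ee_pos: [0.6057, -0.1556, 0.0377]
tcp_rot: [-3.131, -0.192, 0.027]
wrist_force: [-0.6, 0.0, -1.8]
gripper_width: 0.294
```

```bash
python3 - <<'E'
from h import *
s=state()[2];print(s["joint_pos"].round(2),s["wrist_force"].round(1),state()[3][:,2].round(4))
plan((.61,-.155,.036,6.9,1,10))
i,K,T=cam("wrist");save("w7.png",i)
for u in((.689-.0,-.145),):pass
E
```

```text
[ 0.13  0.97  0.08  1.68 -0.14  0.52 -1.15] [-0.6  0.  -1.8] [-0.0174  0.0039 -0.9998]
from [ 0.6057 -0.1556  0.0377] 7.0
[4, 0, 2, 0, 10] -> [ 0.61  -0.155  0.036] 7.0
```

View pics/w7.png

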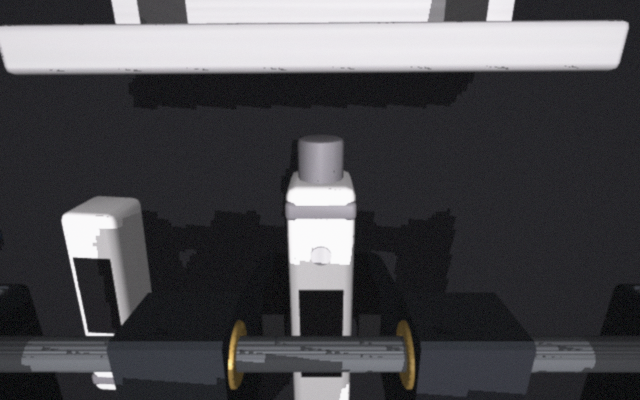

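Logger held straight, tip at (321,137), plate edge row 70. Push.

Emit:
step_arm(
  targets=[5,0,0,0,10,5,0,0,0,10,5,0,0,0,10,5,0,0,0,10,4,0,0,0,10,3,0,0,0,10,3,0,0,0,10,3,0,0,0,10,3,0,0,0,10,0,0,0,0,10],
)

```text
time_s: 16.77
ee_pos: [0.6372, -0.1509, 0.0355]
tcp_rot: [-3.129, -0.192, 0.04]
wrist_force: [-5.4, -1.0, 1.1]
gripper_width: 0.289
```

Emit:
step_arm(
  targets=[3,0,0,0,10,3,0,0,0,10,3,0,0,0,10,0,0,0,0,10],
)

```text
time_s: 17.27
ee_pos: [0.6406, -0.1505, 0.0345]
tcp_rot: [-3.128, -0.19, 0.057]
wrist_force: [-13.6, -0.5, 3.8]
gripper_width: 0.291
```

Emit:
step_arm(
  targets=[3,0,0,0,10,3,0,0,0,10,2,0,0,0,10,0,0,0,0,10],
)

```text
time_s: 17.77
ee_pos: [0.6417, -0.1502, 0.0327]
tcp_rot: [-3.126, -0.188, 0.079]
wrist_force: [-24.7, -1.3, 7.0]
gripper_width: 0.293
```

```bash
python3 - <<'E'
from h import *
print(state()[0])
i,K,T=cam("wrist");save("w8.png",i)
plan((.602,-.155,.036,6.9,2,10),(.57,-.15,.088,7,2,10),(.44,-.03,.09,15,5,10),(.474,.2915,.09,15,8,10),start=(.658,-.150,.036,7))
E
```

```text
[ 0.64168946 -0.15021866  0.03272689]
from [ 0.658 -0.15   0.036] 7
[-28, -1, 0, 0, 10, -28, -1, 0, 0, 10] -> [ 0.602 -0.155  0.036] 7.0
[-16, -4, -26, 0, 10, -15, -5, -26, 0, 10] -> [ 0.57  -0.15   0.088] 7.0
[-23, -27, 0, -2, 10, -22, -28, -1, -1, 10, -21, -28, 0, -2, 10, -21, -29, -1, -1, 10, -20, -29, 0, -2, 10] -> [ 0.44 -0.03  0.09] 15.0
[15, -38, 0, 0, 10, 14, -37, 0, 0, 10, 15, -38, 0, 0, 10, 14, -38, 0, 0, 10, 15, -37, 0, 0, 10, 14, -38, 0, 0, 10, 15, -38, 0, 0, 10, 14, -38, 0, 0, 10] -> [0.474 0.292 0.09 ] 15.0
```

Emit:
step_arm(
  targets=[-28,-1,0,0,10,-28,-1,0,0,10,-16,-4,-26,0,10,-15,-5,-26,0,10,-23,-27,0,-2,10,-22,-28,-1,-1,10,-21,-28,0,-2,10,-21,-29,-1,-1,10,-20,-29,0,-2,10],
)

```text
time_s: 18.95
ee_pos: [0.4399, -0.028, 0.095]
tcp_rot: [-3.107, -0.412, 0.027]
wrist_force: [0.6, 0.4, -1.8]
gripper_width: 0.294
```

Emit:
step_arm(
  targets=[15,-38,0,0,10,14,-37,0,0,10,15,-38,0,0,10,14,-38,0,0,10,15,-37,0,0,10,14,-38,0,0,10,15,-38,0,0,10,14,-38,0,0,10,0,0,0,0,10],
)

```text
time_s: 20.08
ee_pos: [0.4733, 0.2985, 0.0956]
tcp_rot: [-3.102, -0.42, 0.027]
wrist_force: [0.3, -0.7, -1.8]
gripper_width: 0.291
```

```bash
python3 - <<'E'
from h import *
s=state()[2];print(s["joint_pos"].round(2))
plan((.475,.290,.011,15,4,10))
i,K,T=cam("wrist");save("w9.png",i)
E
```

```text
[-0.74  0.83  0.18  1.88 -0.34  0.47 -1.62]
from [0.4733 0.2985 0.0956] 15.4
[0, 2, 21, 0, 10, 0, 2, 21, 0, 10, 0, 2, 21, 0, 10, -1, 3, 22, 0, 10] -> [0.475 0.29  0.011] 15.4
```

View pics/w9.png

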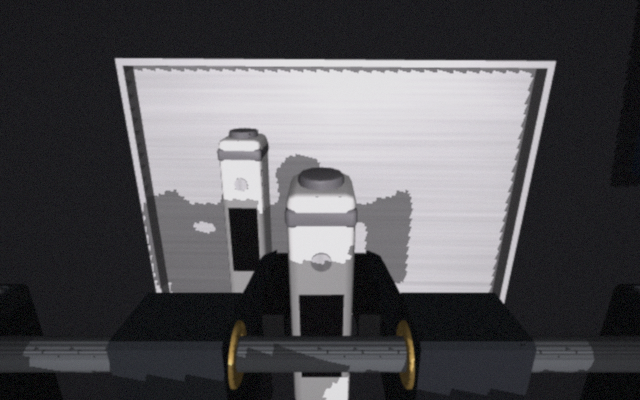

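Plunger home; first logger lies flat at left (240,200). Lower and release.

Emit:
step_arm(
  targets=[1,1,21,0,10,1,1,21,0,10,1,1,21,0,10,0,1,20,0,10,0,0,0,0,10,0,0,0,0,42,0,0,0,0,42,0,0,0,0,42,0,0,-40,0,42,0,0,-40,0,42],
)

```text
time_s: 21.38
ee_pos: [0.4769, 0.2899, 0.0934]
tcp_rot: [-3.107, -0.41, 0.032]
wrist_force: [-0.4, 0.2, 0.5]
gripper_width: 0.474
```

```bash
python3 - <<'E'
from h import *
d,K,T=cam("top")
g=cv2.cvtColor(d,cv2.COLOR_RGB2GRAY)
n,l,st,ce=cv2.connectedComponentsWithStats((g>110).astype(np.uint8))
for k in range(1,n):
    if 200<st[k,4]<1500:
        r=cv2.minAreaRect(np.argwhere(l==k)[:,::-1].astype(np.float32));w=[ray(K,T,*p,.03)[:2].round(3).tolist() for p in cv2.boxPoints(r)];c=ray(K,T,*r[0],.03).round(3)
        if .3<c[0]<.65 and -.4<c[1]<.1:print(st[k,4],c,w)
plan((.45,.05,.12,8,7,80),(.559,-.046,.12,3.4,4,70))
E
```

```text
1332 [0.642 0.094 0.03 ] [[0.701, 0.166], [0.735, 0.084], [0.585, 0.023], [0.552, 0.105]]
483 [ 0.552 -0.047  0.03 ] [[0.618, -0.025], [0.62, -0.061], [0.488, -0.069], [0.486, -0.034]]
from [0.4797 0.291  0.0981] 15.0
[-13, 32, -3, 1, 80, -12, 33, -3, 1, 80, -12, 32, -3, 1, 80, -12, 33, -3, 1, 80, -10, 33, -4, 1, 80, -11, 33, -3, 1, 80, -9, 33, -3, 1, 80] -> [0.45 0.05 0.12] 8.0
[24, 28, 0, 1, 70, 24, 27, 0, 1, 70, 24, 27, 0, 1, 70, 25, 26, 0, 2, 70] -> [ 0.559 -0.046  0.12 ] 3.0
```

Emit:
step_arm(
  targets=[-13,32,-3,1,42,-12,33,-3,1,60,-12,32,-3,1,70,-12,33,-3,1,70,-10,33,-4,1,70,-11,33,-3,1,70,-9,33,-3,1,70],
)

```text
time_s: 22.3
ee_pos: [0.4481, 0.0482, 0.1142]
tcp_rot: [-3.128, -0.219, 0.03]
wrist_force: [-0.1, 0.1, -0.1]
gripper_width: 0.794
```

Emit:
step_arm(
  targets=[24,28,0,1,70,24,27,0,1,70,24,27,0,1,70,25,26,0,2,70,0,0,0,0,70],
)

```text
time_s: 22.92
ee_pos: [0.559, -0.0497, 0.1116]
tcp_rot: [-3.137, -0.078, 0.026]
wrist_force: [-0.0, 0.1, -0.5]
gripper_width: 0.796
```

```bash
python3 - <<'E'
from h import *
print(state()[2]["joint_pos"].round(2),state()[3][:,2].round(3))
plan((.559,-.046,.005,3.4,4,60))
i,K,T=cam("wrist");save("w10.png",i)
g=cv2.cvtColor(i,cv2.COLOR_RGB2GRAY)
n,l,st,ce=cv2.connectedComponentsWithStats((g>150).astype(np.uint8))
for k in range(1,n):
    if st[k,4]>1500:
        r=cv2.minAreaRect(np.argwhere(l==k)[:,::-1].astype(np.float32));print(st[k].tolist(),ray(K,T,*r[0],.03).round(4),[ray(K,T,*p,.03)[:2].round(3).tolist() for p in cv2.boxPoints(r)])
E
```

```text
[-0.08  0.8   0.16  1.86 -0.24  0.51 -1.29] [-0.017  0.003 -1.   ]
from [ 0.559  -0.0497  0.1116] 2.9
[0, -1, 27, 0, 60, 0, -1, 26, 0, 60, 0, -1, 27, 0, 60, 0, -1, 27, -1, 60] -> [ 0.559 -0.046  0.005] 3.9
[0, 0, 195, 224, 15376] [0.6151 0.1047 0.03  ] [[0.652, 0.166], [0.689, 0.085], [0.573, 0.035], [0.519, 0.13]]
[295, 117, 42, 169, 4641] [ 0.5625 -0.0447  0.03  ] [[0.618, -0.029], [0.619, -0.054], [0.497, -0.063], [0.495, -0.033]]
[0, 151, 76, 161, 5284] [0.5252 0.1706 0.03  ] [[0.565, 0.204], [0.587, 0.161], [0.481, 0.133], [0.451, 0.182]]
[139, 342, 365, 31, 8602] [ 0.429  -0.0551  0.03  ] [[0.41, 0.094], [0.44, 0.09], [0.448, -0.2], [0.417, -0.206]]
```

Emit:
step_arm(
  targets=[0,-1,27,0,60,0,-1,26,0,60,0,-1,27,0,60,0,0,27,-1,60,0,0,0,0,60,0,0,0,0,10,0,0,0,0,10,0,0,0,0,10,0,0,0,0,10,0,0,0,0,10],
)

```text
time_s: 24.22
ee_pos: [0.5549, -0.0437, 0.0049]
tcp_rot: [-3.134, -0.11, 0.03]
wrist_force: [-1.0, 0.3, 5.7]
gripper_width: 0.295
```

```bash
python3 - <<'E'
from h import *
# lift, swing out to turning place, turn to 186.9 (yaw up) or -173.1
plan((.555,-.05,.10,3.4,3,10),(.53,-.12,.10,3.4+180,18,10),(.60,-.156,.036,186.9,3,10))
plan((.555,-.05,.10,3.4,3,10),(.53,-.12,.10,-173-.001-8*0,18,10))
E
```

```text
from [ 0.5549 -0.0437  0.0049] 4.0
[0, 2, -32, 0, 10, 0, 2, -31, 0, 10, 0, 2, -32, 1, 10] -> [ 0.555 -0.05   0.1  ] 3.0
[-2, 4, 0, -10, 10, -2, 3, 0, -10, 10, -3, 3, 0, -10, 10, -3, 3, 0, -10, 10, -4, 2, 0, -10, 10, -4, 1, 0, -10, 10, -4, 1, 0, -10, 10, -4, 0, 0, -10, 10, -4, -1, 0, -10, 10, -4, -2, 0, -10, 10, -3, -2, 0, -10, 10, -3, -3, 0, -10, 10, -3, -3, 0, -10, 10, -2, -4, 0, -10, 10, -1, -4, 0, -10, 10, 0, -4, 0, -10, 10, 0, -4, 0, -10, 10, 1, -4, 0, -10, 10] -> [ 0.53 -0.12  0.1 ] 183.0
[-23, -13, 21, -1, 10, -22, -14, 22, -2, 10, -22, -15, 21, -1, 10] -> [ 0.6   -0.156  0.036] 187.0
from [ 0.5549 -0.0437  0.0049] 4.0
[0, 2, -32, 0, 10, 0, 2, -31, 0, 10, 0, 2, -32, 1, 10] -> [ 0.555 -0.05   0.1  ] 3.0
[-2, 4, 0, 10, 10, -1, 4, 0, 10, 10, 0, 4, 0, 9, 10, 1, 4, 0, 10, 10, 1, 4, 0, 10, 10, 2, 4, 0, 10, 10, 2, 3, 0, 9, 10, 3, 3, 0, 10, 10, 3, 3, 0, 10, 10, 4, 1, 0, 10, 10, 4, 1, 0, 10, 10, 4, 1, 0, 9, 10, 4, -1, 0, 10, 10, 4, -1, 0, 10, 10, 4, -2, 0, 10, 10, 4, -2, 0, 9, 10, 3, -3, 0, 10, 10, 2, -3, 0, 10, 10] -> [ 0.53 -0.12  0.1 ] -173.0
```

Emit:
step_arm(
  targets=[0,2,-32,0,10,0,2,-31,0,10,0,2,-32,1,10,-2,4,0,-10,10,-2,3,0,-10,10,-3,3,0,-10,10,-3,3,0,-10,10,-4,2,0,-10,10,-4,1,0,-10,10,-4,1,0,-10,10],
)

```text
time_s: 25.48
ee_pos: [0.5468, -0.0775, 0.099]
tcp_rot: [-2.506, -1.867, 0.022]
wrist_force: [-0.1, -1.1, -0.7]
gripper_width: 0.29
```

Emit:
step_arm(
  targets=[-4,0,0,-10,10,-4,-1,0,-10,10,-4,-2,0,-10,10,-3,-2,0,-10,10,-3,-3,0,-10,10,-3,-3,0,-10,10,-2,-4,0,-10,10,-1,-4,0,-10,10,0,-4,0,-10,10,0,-4,0,-10,10],
)

```text
time_s: 26.72
ee_pos: [0.5325, -0.1164, 0.0991]
tcp_rot: [-0.18, -3.115, -0.005]
wrist_force: [-0.2, -0.3, -0.2]
gripper_width: 0.291
```

```bash
python3 - <<'E'
from h import *
print(state()[2]["joint_pos"].round(2),state()[3][:,2].round(3))
plan((.585,-.157,.08,-173.1,3,10),(.603,-.155,.036,-173.1,2,10))
E
```

```text
[ 0.5   0.87 -0.63  1.89  0.8   0.68  0.82] [-0.021  0.005 -1.   ]
from [ 0.5325 -0.1164  0.0991] 173.4
[-19, -11, 6, -5, 10, -18, -13, 7, -4, 10, -17, -15, 6, -5, 10] -> [ 0.585 -0.157  0.08 ] 187.4
[-9, 0, 22, 0, 10, -9, 0, 22, 0, 10] -> [ 0.603 -0.155  0.036] 187.4
```

Emit:
step_arm(
  targets=[-19,-11,6,-5,10,-18,-13,7,-4,10,-17,-15,6,-5,10,-9,0,22,0,10,-9,0,22,0,10,0,0,0,0,10],
)

```text
time_s: 27.48
ee_pos: [0.6003, -0.1533, 0.0322]
tcp_rot: [0.192, -3.111, -0.012]
wrist_force: [-0.1, 0.1, -0.5]
gripper_width: 0.294
```

```bash
python3 - <<'E'
from h import *
print(state()[:2],state()[2]["joint_pos"].round(2),state()[3][:,2].round(3))
i,K,T=cam("wrist");j,_,_=cam("scene")
o=np.hstack([cv2.resize(i,(480,300)),cv2.resize(j[150:290,200:360],(320,280))[:280]][:1]+[np.vstack([cv2.resize(j[150:290,200:360],(320,280)),np.zeros((20,320,3),np.uint8)])]);save("w11.png",o)
E
```

```text
(array([ 0.60030991, -0.15334956,  0.03218253]), np.float64(-172.92737399213595)) [ 0.53  1.06 -0.67  1.66  0.88  0.77  1.13] [-0.025  0.006 -1.   ]
```

View pics/w11.png

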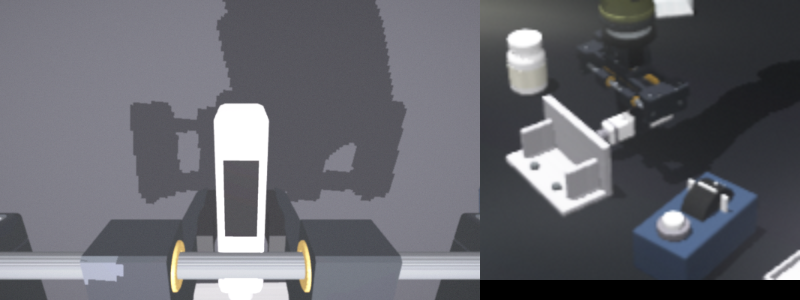

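Held logger's plunger faces the plate (scene crop). Push along −tool x.

Emit:
step_arm(
  targets=[-5,0,0,0,10,-5,0,0,0,10,-5,0,0,0,10,-5,0,0,0,10,-5,0,0,0,10,-4,0,0,0,10,-3,0,0,0,10,-3,0,0,0,10,-3,0,0,0,10,0,0,0,0,10],
)

```text
time_s: 28.82
ee_pos: [0.6377, -0.1505, 0.0335]
tcp_rot: [0.192, -3.111, -0.008]
wrist_force: [-5.4, 0.3, 1.1]
gripper_width: 0.292
```

Emit:
step_arm(
  targets=[-3,0,0,0,10,-3,0,0,0,10,-3,0,0,0,10,0,0,0,0,10],
)

```text
time_s: 29.32
ee_pos: [0.6404, -0.1504, 0.0317]
tcp_rot: [0.192, -3.098, -0.006]
wrist_force: [-16.4, -1.6, 3.5]
gripper_width: 0.292
```

Emit:
step_arm(
  targets=[-3,0,0,0,10,-3,0,0,0,10,0,0,0,0,10],
)

```text
time_s: 29.7
ee_pos: [0.6416, -0.1504, 0.0302]
tcp_rot: [0.192, -3.087, -0.004]
wrist_force: [-23.8, -1.7, 6.1]
gripper_width: 0.294
```

```bash
python3 - <<'E'
from h import *
print(state()[2]["joint_pos"].round(2))
plan((.602,-.155,.036,187,2,10),(.57,-.15,.088,187,2,10),(.44,-.03,.09,195,5,10),(.486,.2335,.09,195,7,10),start=(.653,-.150,.033,187))
E
```

```text
[ 0.49  1.11 -0.69  1.51  0.83  0.89  1.2 ]
from [ 0.653 -0.15   0.033] 187
[26, 1, -2, 0, 10, 25, 0, -1, 0, 10] -> [ 0.602 -0.155  0.036] 187.0
[16, 5, -26, 0, 10, 15, 4, -26, 0, 10] -> [ 0.57  -0.15   0.088] 187.0
[23, 27, 0, -2, 10, 22, 28, -1, -1, 10, 21, 28, 0, -2, 10, 21, 29, -1, -1, 10, 20, 29, 0, -2, 10] -> [ 0.44 -0.03  0.09] 195.0
[-16, 35, 0, 0, 10, -16, 34, 0, 0, 10, -16, 35, 0, 0, 10, -16, 35, 0, 0, 10, -16, 34, 0, 0, 10, -17, 35, 0, 0, 10, -16, 35, 0, 0, 10] -> [0.486 0.234 0.09 ] 195.0
```

Emit:
step_arm(
  targets=[26,1,-2,0,10,25,0,-1,0,10,16,5,-26,0,10,15,4,-26,0,10,23,27,0,-2,10,22,28,-1,-1,10,21,28,0,-2,10,21,29,-1,-1,10,20,29,0,-2,10],
)

```text
time_s: 30.82
ee_pos: [0.4429, -0.0277, 0.096]
tcp_rot: [0.41, -3.097, -0.013]
wrist_force: [0.4, 0.1, -0.9]
gripper_width: 0.291
```

Emit:
step_arm(
  targets=[-16,35,0,0,10,-16,34,0,0,10,-16,35,0,0,10,-16,35,0,0,10,-16,34,0,0,10,-17,35,0,0,10,-16,33,0,0,10,0,0,0,0,10],
)

```text
time_s: 31.82
ee_pos: [0.4899, 0.238, 0.0966]
tcp_rot: [0.415, -3.097, -0.019]
wrist_force: [0.4, 0.2, -0.7]
gripper_width: 0.291
```

```bash
python3 - <<'E'
from h import *
print(state()[2]["joint_pos"].round(2),state()[2]["gripper_width"],state()[3][:,2].round(3))
plan((.488,.2325,.011,-165,4,10))
i,K,T=cam("wrist");j,K2,T2=cam("scene")
o=np.hstack([cv2.resize(i,(480,300)),np.vstack([cv2.resize(j[220:360,330:490],(320,280)),np.zeros((20,320,3),np.uint8)])]);save("w12.png",o)
E
```

```text
[-0.13  0.89 -0.7   1.9   0.86  0.69  0.49] 0.2913617509316546 [-0.018  0.01  -1.   ]
from [0.4899 0.238  0.0966] -164.7
[1, -1, 21, 0, 10, 1, -1, 22, 0, 10, 0, -2, 21, 0, 10, 1, -1, 22, 0, 10] -> [0.488 0.232 0.011] -164.7
```

View pics/w12.png

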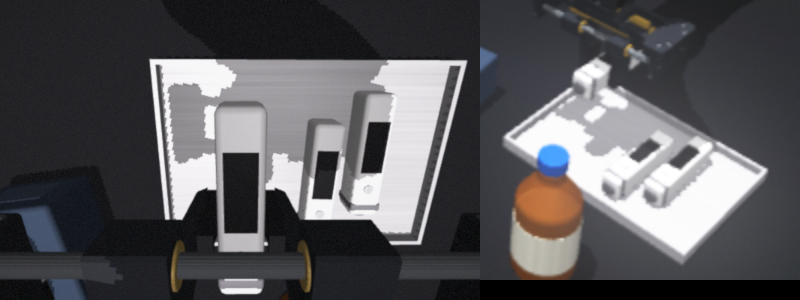

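Two loggers flat in the tray, the held one is over the free left side. Lower and release.

Emit:
step_arm(
  targets=[0,0,21,0,10,1,0,22,0,10,0,-1,21,0,10,0,0,21,0,10,0,0,0,0,10,0,0,0,0,42,0,0,0,0,42,0,0,0,0,42,0,0,-45,0,30,0,0,-50,0,20],
)

```text
time_s: 33.17
ee_pos: [0.4884, 0.2316, 0.1068]
tcp_rot: [0.409, -3.093, -0.011]
wrist_force: [0.3, 0.9, 0.6]
gripper_width: 0.275
```

```bash
python3 - <<'E'
from h import *
print(state()[:2])
# wheel contact plan: yaw 22 or -158
c=np.radians(22);e=np.array([np.cos(c),np.sin(c)]);w=np.array([.615,.081])
p=w-.045*e;print(p)
plan((*p,.16,-158,6,0))
E
```

```text
(array([0.48836542, 0.23163477, 0.10676024]), np.float64(-164.92088262935792))
[0.57327673 0.0641427 ]
from [0.4884 0.2316 0.1068] -164.9
[-6, -31, -9, -1, 0, -6, -30, -9, -1, 0, -6, -31, -9, -1, 0, -4, -31, -8, -2, 0, -4, -31, -9, -1, 0, -3, -31, -9, -1, 0] -> [0.573 0.064 0.16 ] -157.9
```

```bash
python3 - <<'E'
from h import *
c=np.radians(22);e=np.array([np.cos(c),np.sin(c)]);w=np.array([.615,.081])
p=w-.013*e
plan((*p,.15,-248,8,0),(*p,.096,-248,2,0))
E
```

```text
from [0.4884 0.2316 0.1068] -164.9
[-9, -22, -5, 10, 0, -12, -21, -6, 11, 0, -17, -18, -5, 10, 0, -19, -15, -6, 11, 0, -21, -11, -5, 10, 0, -23, -7, -5, 10, 0, -24, -2, -6, 11, 0, -24, 2, -5, 10, 0] -> [0.603 0.077 0.15 ] -247.9
[0, 0, 27, 0, 0, 0, 0, 27, 0, 0] -> [0.603 0.077 0.096] -247.9
```

Emit:
step_arm(
  targets=[-9,-22,-15,10.4,0,-12,-21,-16,10.4,0,-17,-18,-5,10.4,0,-19,-15,-6,10.4,0,-21,-11,-1,10.4,0,-23,-7,0,10.4,0,-24,-2,0,10.4,0,-24,2,0,10.4,0,0,0,27,0,0,0,0,20,0,0],
)

```text
time_s: 34.42
ee_pos: [0.6032, 0.0765, 0.0984]
tcp_rot: [-1.75, -2.586, 0.012]
wrist_force: [-0.2, 1.1, 0.1]
gripper_width: 0.002
```

```bash
python3 - <<'E'
from h import *
print(state()[:2],state()[2]["joint_pos"].round(2),state()[2]["gripper_width"],state()[3][:,2].round(3))
d,K,T=cam("top");c=d[170:270,140:260]
j,K2,T2=cam("scene");i,_,_=cam("wrist")
a=cv2.resize(c,(400,333),interpolation=cv2.INTER_CUBIC);b=cv2.resize(j[210:310,260:380],(400,333),interpolation=cv2.INTER_CUBIC);w=cv2.resize(i,(400,250))
save("w13.png",np.vstack([np.hstack([a,b]),np.hstack([w,np.zeros_like(w)])]))
c=np.radians(22);e=np.array([np.cos(c),np.sin(c)]);w=np.array([.615,.081])
print((state()[0][:2]-w)@e,(state()[0][:2]-w)@[-e[1],e[0]])
E
```

```text
(array([0.60321103, 0.07651725, 0.09838997]), np.float64(111.81213245159934)) [ 0.01  0.88 -0.38  1.7   0.46  0.67 -0.23] 0.0024788137868831314 [-0.02   0.005 -1.   ]
-0.013104919199548207 0.0008075943748630317
```

View pics/w13.png

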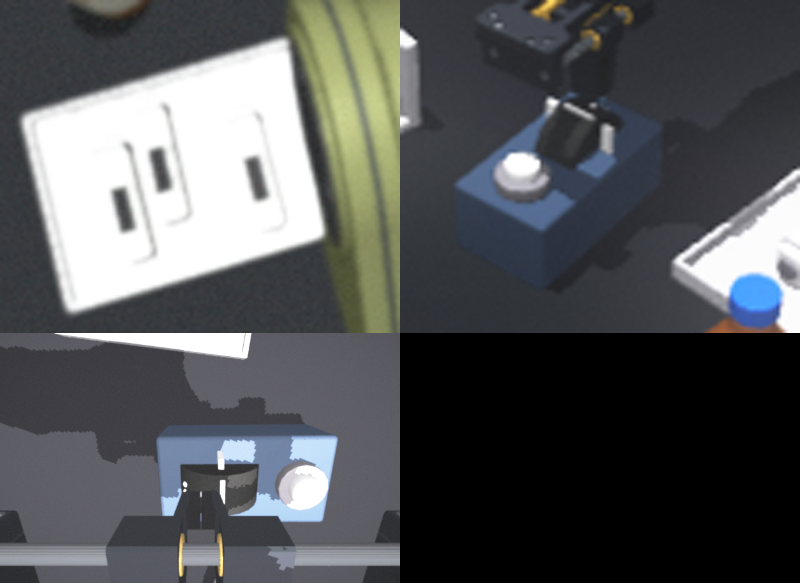

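Top crop: three loggers lie flat and separate in the tray. Fingertips are above the wheel's near side; go down on it.

Emit:
step_arm(
  targets=[0,0,8,0,0,0,0,4,0,0,0,0,2,0,0,0,0,0,0,0],
)

```text
time_s: 35.08
ee_pos: [0.6047, 0.0775, 0.0879]
tcp_rot: [-1.751, -2.589, 0.007]
wrist_force: [-2.8, -0.4, 17.0]
gripper_width: 0.005
```

Emit:
step_arm(
  targets=[0,5,-1,0,0,0,6,0,0,0,0,6,0,0,0,0,5,0,0,0,0,5,0,0,0,0,0,0,0,0],
)

```text
time_s: 35.83
ee_pos: [0.6306, 0.0883, 0.0875]
tcp_rot: [-1.751, -2.589, 0.004]
wrist_force: [0.3, 0.7, 6.8]
gripper_width: 0.001
```

Emit:
step_arm(
  targets=[0,0,-12,0,0,0,-14,0,0,0,0,-14,0,0,0,0,0,8,0,0,0,0,4,0,0,0,0,0,0,0],
)

```text
time_s: 36.58
ee_pos: [0.6034, 0.0768, 0.0877]
tcp_rot: [-1.751, -2.588, 0.01]
wrist_force: [-3.1, -1.2, 14.6]
gripper_width: 0.008
```

Emit:
step_arm(
  targets=[0,5,-1,0,0,0,6,0,0,0,0,5,0,0,0,0,5,0,0,0,0,5,0,0,0,0,0,0,0,0,0,0,-30,0,0,0,-40,-30,0,0,-15,-50,-10,0,0,0,0,0,0,0],
)

```text
time_s: 37.83
ee_pos: [0.5473, 0.0351, 0.1581]
tcp_rot: [-1.753, -2.583, 0.018]
wrist_force: [-0.0, 1.1, -0.0]
gripper_width: 0.006
```

```bash
python3 - <<'E'
from h import *
print(state()[:2])
d,K,T=cam("top");i,K3,T3=cam("wrist");np.savez("wh.npz",i=i,K=K3,T=T3)
print(proj(K3,T3,(.615,.081,.088)),proj(K,T,(.615,.081,.088)))
u,v=proj(K3,T3,(.615,.081,.088)).astype(int)
u=np.clip(u,80,560);v=np.clip(v,70,330)
a=cv2.resize(d[135:200,230:295],(390,390),interpolation=cv2.INTER_CUBIC);b=cv2.resize(i[v-70:v+70,u-70:u+70],(400,390),interpolation=cv2.INTER_CUBIC)
save("w14.png",np.hstack([a,b]))
E
```

```text
(array([0.54733534, 0.03514299, 0.15812607]), np.float64(111.6867691276089))
[444.06236346 194.63576594] [262.50745529 168.82709203]
```

View pics/w14.png

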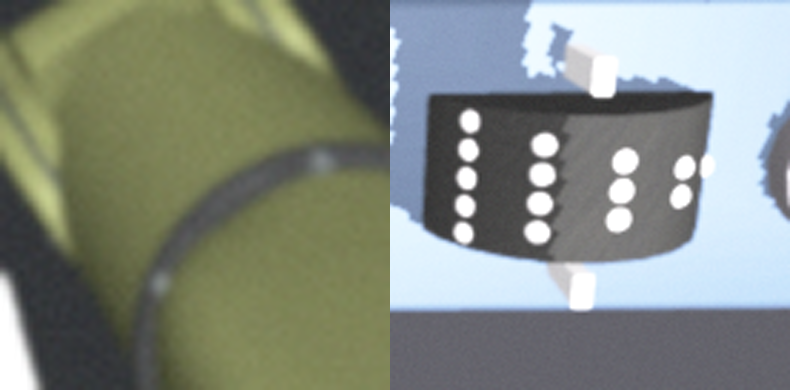

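Wrist crop: rows of 5, 4, 3, 2 dots at x≈466, 541, 622, 683; pointers near x≈590/575 – row 3 seems slightly past the pointers. Fit the angle.

```bash
python3 - <<'E'
from h import *
from scipy.optimize import least_squares
d=np.load("wh.npz");K,T=d["K"],d["T"]
# row ends (top,bottom) and all dots in displayed crop px
dots={5:[(470,121),(469,150),(466,178),(465,206),(463,233)],4:[(545,145),(543,174),(540,203),(537,232)],3:[(625,161),(621,190),(619,219)],2:[(685,167),(681,196)]}
u0,v0=444-70,194-70
px=lambda a:((a[0]-390)/2.857+u0,a[1]/2.786+v0)
def model(p,n,lat):
    c=np.radians(p[4]);e=np.array([np.cos(c),np.sin(c),0]);y=np.array([-e[1],e[0],0])
    th=p[0]-.5*n;return np.array([.615+p[1],.081+p[2],.052+p[3]])+.0362*(np.sin(th)*e+np.cos(th)*np.array([0,0,1]))+y*lat
def res(p):
    o=[]
    for n,L in dots.items():
        for k,a in enumerate(L):
            lat=((len(L)-1)/2-k)*p[5]
            o+=list(proj(K,T,model(p,n,lat))-px(a))
    return np.r_[o,np.array(p[1:4])/.002,(p[4]-22)/2]
r=least_squares(res,[1.5,0,0,0,22,.007]);print(r.x.round(4),"number",r.x[0]/.5,np.abs(r.fun).max())
q=r.x
for lat in(.026,-.026):
    P=model(np.r_[q],0,lat);c=np.radians(q[4]);
    t=np.array([.615+q[1],.081+q[2],.085])+np.array([-np.sin(c),np.cos(c),0])*lat
    w=proj(K,T,t);print("pointer px in crop",(w[0]-u0)*2.857+390,(w[1]-v0)*2.786)
E
```

```text
[ 1.67710e+00  7.00000e-04  1.40000e-03 -9.00000e-04  2.22709e+01
  7.00000e-03] number 3.3542595735948337 0.7191943858584062
pointer px in crop 603.6039630969298 77.34798886319831
pointer px in crop 580.6718654897521 292.09385098881654
```

Fit is tight (residual <1 px, pointers predicted where seen): number reads 3.35, so roll back about 6.4 mm.

```bash
python3 - <<'E'
from h import *
plan((.6185,.0835,.105,112,3,0))
E
```

```text
from [0.5508 0.0387 0.1579] 111.8
[5, 27, 18, 0, 0, 6, 26, 17, 0, 0, 5, 27, 18, 0, 0] -> [0.619 0.083 0.105] 111.8
```

Emit:
step_arm(
  targets=[5,27,18,0,0,6,26,17,0,0,5,27,12,0,0,0,0,0,0,0,0,0,10,0,0,0,0,8,0,0,0,0,2,0,0,0,0,0,0,0],
)

```text
time_s: 38.92
ee_pos: [0.6166, 0.0831, 0.0897]
tcp_rot: [-1.75, -2.586, 0.012]
wrist_force: [-0.2, 0.3, 0.2]
gripper_width: 0.009
```

Emit:
step_arm(
  targets=[0,0,3,0,0,0,0,0,0,0],
)

```text
time_s: 39.17
ee_pos: [0.6184, 0.0839, 0.0884]
tcp_rot: [-1.751, -2.588, 0.007]
wrist_force: [-0.4, -0.7, 7.2]
gripper_width: 0.006
```

Emit:
step_arm(
  targets=[0,-3,0,0,0,0,-3,0,0,0,0,0,0,0,0],
)

```text
time_s: 39.55
ee_pos: [0.6129, 0.0816, 0.0885]
tcp_rot: [-1.751, -2.588, 0.007]
wrist_force: [0.3, -0.2, 6.6]
gripper_width: 0.006
```

Emit:
step_arm(
  targets=[0,0,-35,0,0,0,-35,-30,0,0,-15,-40,-5,0,0,0,0,0,0,0,0,0,0,0,0],
)

```text
time_s: 40.17
ee_pos: [0.5493, 0.0395, 0.1582]
tcp_rot: [-1.75, -2.587, 0.009]
wrist_force: [-0.4, 0.1, 0.3]
gripper_width: 0.007
```

```bash
python3 - <<'E'
from h import *
print(state()[:2])
i,K3,T3=cam("wrist");np.savez("wh.npz",i=i,K=K3,T=T3)
u,v=proj(K3,T3,(.615,.082,.085)).astype(int);print(u,v)
save("w15.png",cv2.resize(i[v-70:v+70,u-70:u+70],(560,560),interpolation=cv2.INTER_CUBIC))
E
```

```text
(array([0.54932828, 0.03952027, 0.15816195]), np.float64(111.83451763352369))
441 195
```

View pics/w15.png

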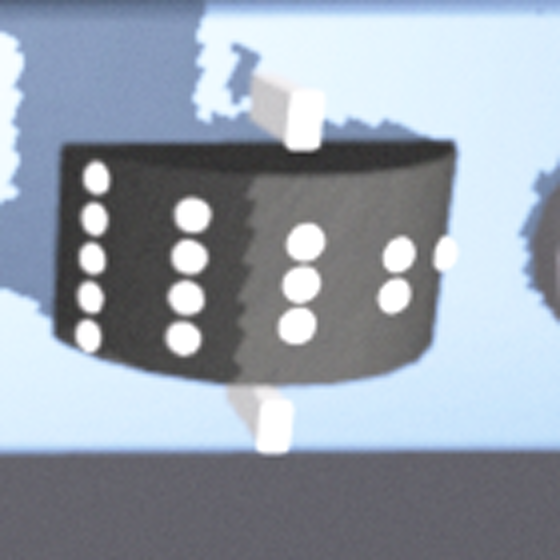

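Rows at x≈92, 187, 301, 396; pointers' faces at (305,120) and (274,425). Row 3 is nearer the middle; fit again.

```bash
cat > fit.py <<'E'
from h import *
from scipy.optimize import least_squares
def fit(dots,K,T):
    def model(p,n,lat):
        c=np.radians(p[4]);e=np.array([np.cos(c),np.sin(c),0]);y=np.array([-e[1],e[0],0]);th=p[0]-.5*n
        return np.array([.615+p[1],.081+p[2],.052+p[3]])+.0362*(np.sin(th)*e+np.cos(th)*np.array([0,0,1]))+y*lat
    def res(p):
        o=[proj(K,T,model(p,n,((len(L)-1)/2-k)*.007))-a for n,L in dots.items() for k,a in enumerate(L)]
        return np.r_[np.ravel(o),np.array(p[1:4])/.002,(p[4]-22)/2]
    r=least_squares(res,[1.5,0,0,0,22]);return r.x,np.abs(r.fun).max()
E
python3 - <<'E'
from fit import *
d=np.load("wh.npz")
D={5:[(96,177),(95,219),(92,259),(90,297),(88,334)],4:[(193,215),(190,257),(186,297),(184,339)],3:[(306,242),(301,285),(297,326)],2:[(399,254),(394,296)]}
D={n:[(a/4+441-70-.4,b/4+195-70-.4) for a,b in L] for n,L in D.items()}
x,e=fit(D,d["K"],d["T"]);print(x.round(4),x[0]/.5,e)
E
```

```text
[ 1.54490e+00  5.00000e-04  1.50000e-03 -1.20000e-03  2.20802e+01] 3.0897241420276482 0.7393820013843302
```

Reads 3.09; one more 2 mm trim.

Emit:
step_arm(
  targets=[5,27,18,0,0,6,26,17,0,0,4,22,12,0,0,0,0,0,0,0,0,0,10,0,0,0,0,10,0,0,0,0,2,0,0,0,0,0,0,0],
)

```text
time_s: 41.22
ee_pos: [0.6118, 0.0809, 0.0885]
tcp_rot: [-1.751, -2.587, 0.01]
wrist_force: [-0.3, 0.7, 4.1]
gripper_width: 0.01
```

Emit:
step_arm(
  targets=[0,0,1,0,0,0,-1,0,0,0,0,-1,0,0,0,0,0,0,0,0],
)

```text
time_s: 41.72
ee_pos: [0.611, 0.0807, 0.0884]
tcp_rot: [-1.752, -2.588, 0.006]
wrist_force: [-0.4, 0.1, 8.7]
gripper_width: 0.0
```

Emit:
step_arm(
  targets=[0,0,-35,0,0,0,-35,-30,0,0,-15,-40,-5,0,0,0,0,0,0,0,0,0,0,0,0],
)

```text
time_s: 42.35
ee_pos: [0.5471, 0.0384, 0.1579]
tcp_rot: [-1.75, -2.586, 0.01]
wrist_force: [0.4, 0.3, 0.3]
gripper_width: 0.004
```

```bash
cat > rd.py <<'E'
from fit import *
i,K,T=cam("wrist");np.savez("wh.npz",i=i,K=K,T=T)
u,v=proj(K,T,(.615,.082,.085)).astype(int)
g=cv2.resize(cv2.cvtColor(i,cv2.COLOR_RGB2GRAY)[v-70:v+70,u-70:u+70],None,fx=4,fy=4,interpolation=cv2.INTER_CUBIC)
n,l,st,ce=cv2.connectedComponentsWithStats((g[150:380]>190).astype(np.uint8))
B=[(ce[k][0],ce[k][1]+150) for k in range(1,n) if 250<st[k,4]<2500 and ce[k][0]<425 and 30<ce[k][0]]
B.sort();print(u,v,np.round(B,0).tolist())
rows=[]
for b in B:
    for r in rows:
        if abs(r[-1][0]-b[0])<9: r.append(b);break
    else: rows.append([b])
D={len(r):[(a/4+u-70-.4,c/4+v-70-.4) for a,c in sorted(r,key=lambda t:t[1])] for r in rows if len(r)>1}
print(D.keys());x,e=fit(D,K,T);print(x.round(4),x[0]/.5,e)
E
python3 rd.py; python3 - <<'E'
from h import *
print(state()[:2])
E
```

```text
445 195 [[90.0, 297.0], [92.0, 258.0], [95.0, 218.0], [97.0, 177.0], [185.0, 338.0], [188.0, 297.0], [191.0, 256.0], [194.0, 215.0], [299.0, 325.0], [304.0, 284.0], [308.0, 241.0], [395.0, 295.0], [401.0, 253.0]]
dict_keys([4, 3, 2])
[ 1.56020e+00 -2.00000e-04  1.40000e-03 -6.00000e-04  2.19238e+01] 3.120317034695881 0.7234249715912707
(array([0.54732516, 0.0389897 , 0.15779389]), np.float64(111.86007394892896))
```

Reads 3.09–3.12 (about unchanged); trim again with a bit more travel.

Emit:
step_arm(
  targets=[5,28,18,0,0,6,27,17,0,0,4,22,12,0,0,0,0,0,0,0,0,0,10,0,0,0,0,10,0,0,0,0,3,0,0,0,0,0,0,0],
)

```text
time_s: 43.4
ee_pos: [0.6127, 0.0814, 0.0884]
tcp_rot: [-1.752, -2.588, 0.007]
wrist_force: [0.5, 0.3, 9.0]
gripper_width: 0.007
```

Emit:
step_arm(
  targets=[0,-1,0,0,0,0,-1,0,0,0,0,-1,0,0,0,0,0,0,0,0,0,0,0,0,0],
)

```text
time_s: 44.02
ee_pos: [0.6101, 0.0803, 0.0885]
tcp_rot: [-1.752, -2.588, 0.006]
wrist_force: [1.1, 0.7, 7.9]
gripper_width: 0.003
```

Emit:
step_arm(
  targets=[0,0,-35,0,0,0,-35,-30,0,0,-15,-40,-5,0,0,0,0,0,0,0,0,0,0,0,0],
)

```text
time_s: 44.65
ee_pos: [0.5461, 0.038, 0.1579]
tcp_rot: [-1.75, -2.586, 0.01]
wrist_force: [0.1, 0.0, 0.1]
gripper_width: 0.005
```

```bash
sed -i 's/>190/>165/; s/250<st/150<st/' rd.py; sed -i 's/g\[150:380\]/g[150:350]/' rd.py; python3 rd.py; python3 - <<'E'
from h import *
c=np.radians(22);k=np.array([.6155,.0822])+.07*np.array([np.cos(c),np.sin(c)]);print(k)
plan((*k,.125,112,4,0),(*k,.085,112,2,0))
E
```

```text
447 194 [[83.0, 337.0], [85.0, 300.0], [88.0, 261.0], [89.0, 221.0], [92.0, 181.0], [178.0, 338.0], [181.0, 301.0], [185.0, 260.0], [188.0, 218.0], [295.0, 308.0], [302.0, 246.0], [390.0, 300.0], [396.0, 258.0]]
dict_keys([5, 4, 2])
[ 1.53230e+00  4.00000e-04  1.50000e-03 -1.20000e-03  2.20647e+01] 3.064606749552608 0.737191797789399
[0.68040287 0.10842246]
from [0.5464 0.0386 0.1578] 111.9
[4, 38, 8, 0, 0, 3, 37, 8, 0, 0, 4, 38, 9, 0, 0, 4, 37, 8, 0, 0] -> [0.68  0.108 0.125] 111.9
[0, 0, 20, 0, 0, 0, 0, 20, 0, 0] -> [0.68  0.108 0.085] 111.9
```

Reads 3.06 – row 3 stands between the pointers. Now the key.

Emit:
step_arm(
  targets=[4,38,8,0,0,3,37,8,0,0,4,38,9,0,0,4,37,8,0,0,0,0,20,0,0,0,0,18,0,0,0,0,0,0,0],
)

```text
time_s: 45.58
ee_pos: [0.676, 0.1075, 0.0828]
tcp_rot: [-1.747, -2.584, 0.016]
wrist_force: [-1.4, 0.1, 3.8]
gripper_width: 0.005
```

Emit:
step_arm(
  targets=[0,0,3,0,0,0,0,3,0,0,0,0,0,0,0],
)

```text
time_s: 45.95
ee_pos: [0.6775, 0.1076, 0.079]
tcp_rot: [-1.75, -2.586, 0.013]
wrist_force: [-2.9, -0.8, 3.9]
gripper_width: 0.006
```

Emit:
step_arm(
  targets=[0,0,3,0,0,0,0,2,0,0,0,0,0,0,0],
)

```text
time_s: 46.32
ee_pos: [0.6778, 0.1077, 0.0782]
tcp_rot: [-1.751, -2.587, 0.012]
wrist_force: [-9.9, -3.8, 28.8]
gripper_width: 0.005
```

```bash
python3 - <<'E'
from h import *
i,K,T=cam("wrist");j,K2,T2=cam("scene")
u,v=proj(K,T,(.68,.108,.08)).astype(int);a,b=proj(K2,T2,(.68,.108,.08)).astype(int);print(u,v,a,b)
v=min(v,340)
save("w16.png",np.hstack([cv2.resize(i[v-60:v+60,u-60:u+60],(400,400),interpolation=cv2.INTER_CUBIC),cv2.resize(j[b-25:b+25,a-25:a+25],(400,400),interpolation=cv2.INTER_CUBIC)]))
E
```

```text
326 274 296 258
```

Viewer limit reached; going by force: spring feel from about 0.084, hard stop 29 N at 0.078 (≈6 mm travel). Let go straight up.

Emit:
step_arm(
  targets=[0,0,-15,0,0,0,0,-30,0,0,0,-40,-30,0,0,-4,-50,-3,0,0,-4,-52,0,0,0,0,0,0,0,0,0,0,0,0,0],
)

```text
time_s: 47.3
ee_pos: [0.5521, 0.0479, 0.1542]
tcp_rot: [-1.751, -2.587, 0.008]
wrist_force: [1.1, 0.1, -0.8]
gripper_width: 0.004
```

```bash
sed -i 's/>165/>185/' rd.py; python3 rd.py; python3 - <<'E'
from h import *
p,y,s,M=state();print(p,s["wrist_force"].round(1),s["joint_pos"].round(2))
d,K,T=cam("top");d0=np.load("top0.npz")["i"]
# key disc in wrist frame: centre at assumed z
i,Kw,Tw=cam("wrist")
j,Ks,Ts=cam("scene");j0=np.load("scene0.npz")["i"]
for n,x,z in(("key",(.681,.108),.08),("bottlecap",(.659,.364),.16),("jar",(.671,-.388),.09),("vials",(.35,-.541),.043)):
    for nm,A,B,k,t in(("top",d0,d,K,T),("scene",j0,j,Ks,Ts)):
        u,v=proj(k,t,(*x,z)).astype(int);h=14
        if 14<u<626 and 14<v<386:
            f=np.abs(A[v-h:v+h,u-h:u+h].astype(int)-B[v-h:v+h,u-h:u+h]);sh,_=cv2.phaseCorrelate(*[cv2.cvtColor(q[v-h:v+h,u-h:u+h].copy(),cv2.COLOR_RGB2GRAY).astype(np.float32) for q in(A,B)])
            print(n,nm,(u,v),f.mean().round(1),np.round(sh,2))
g=cv2.cvtColor(d,cv2.COLOR_RGB2GRAY)[175:265,140:250]
n,l,st,ce=cv2.connectedComponentsWithStats((g<90).astype(np.uint8))
for k in range(1,n):
    if 15<st[k,4]<150:print("window",st[k,4],ray(K,T,*(ce[k]+[140,175]),.034).round(3))
E
```

```text
433 206 [[86.0, 335.0], [87.0, 297.0], [89.0, 257.0], [91.0, 218.0], [93.0, 178.0], [179.0, 338.0], [182.0, 300.0], [184.0, 259.0], [187.0, 217.0], [293.0, 329.0], [297.0, 288.0], [301.0, 245.0], [391.0, 298.0], [396.0, 258.0]]
dict_keys([5, 4, 3, 2])
[ 1.52900e+00  5.00000e-04  1.40000e-03 -1.30000e-03  2.21671e+01] 3.057971487421714 0.7156796939480652
[0.55252881 0.04836    0.15415832] [ 1.2  0.9 -0.6] [ 0.08  0.75 -0.42  1.84  0.44  0.67 -0.21]
key top (np.int64(253), np.int64(147)) 56.2 [ 0.7  -1.45]
key scene (np.int64(296), np.int64(258)) 6.0 [-0.08  0.19]
bottlecap top (np.int64(152), np.int64(149)) 19.1 [-0.03 -0.09]
bottlecap scene (np.int64(367), np.int64(295)) 8.4 [-0.06  0.07]
jar top (np.int64(425), np.int64(145)) 21.2 [ 0.64 -0.35]
jar scene (np.int64(222), np.int64(167)) 1.1 [-0.04  0.02]
vials top (np.int64(481), np.int64(255)) 43.8 [0.02 0.04]
vials scene (np.int64(289), np.int64(140)) 0.9 [0.01 0.02]
window 22 [0.478 0.312 0.034]
window 17 [0.467 0.226 0.034]
window 24 [0.443 0.343 0.034]
```

```bash
python3 -c "
from h import *
print(finish_job())"
```

```text
the job is handed in; nothing more can be done
None
```

I started all three loggers on the bench and laid them in the tray. I then rolled the wheel to 3, pressed and released the record key, and handed the job in at about 47 s.

- **Loggers:** I pushed each plunger against the stop until the force rose from about 5 N to 22–25 N with almost no further movement. Pictures of two of them on the way to the tray showed the plunger in; the third I judged by force only, since the camera faced away. The top view showed all three flat and separate, though two lie only about 39 mm apart instead of the roughly 60 mm I aimed for.
- **Wheel:** It first went too far, to 3.35, so I rolled it back. The last fit from the dots read 3.06, with the row of three between the pointers.
- **Record key:** The spring was felt from about z = 0.084, with a hard stop of 29 N at z = 0.078, which matches the 6 mm of travel. I could not confirm this by eye because the picture limit was reached. The scene camera then showed the key as it was at the start.
- **Bottle, jar and vials:** Comparing the scene camera before and after shows no shift. In the top view the arm or its shadow spoils some of the comparison.
- **During the run:** Joint 6 reached its lower limit during the second pick-up, so I put that logger down and gripped it again lower. I noticed no slackening of the grip and no knocked logger.

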